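Set the square planters on their saucers

TASK

Take the four square moss-topped planters off the grey drying board and put each on the square saucer of its own size: the smallest planter on the smallest saucer, the next on the next, and so on up to the largest. Set each one down gently, upright, flat on the saucer's floor, in the middle and with its sides square to the rim; do not tip or drop any. Leave the round planters standing where they are.

Things in the scene. Friction and masses are not known exactly. Their poses are not given: they have to be found in the camera images.
- pot_small: The smallest of the four square planters: solid, 46 mm tall. Its upper half is a straight-sided collar of green moss, 32 x 32 mm, with a flat top; below it the terracotta tapers to a square foot 22 x 22 mm. Starts upright on a 22 mm thick grey board. Origin: centre of the underside of the foot; z up, x and y square to its sides.
- pot_medium: The second smallest of the four square planters: solid, 58 mm tall. Its upper half is a straight-sided collar of green moss, 43 x 43 mm, with a flat top; below it the terracotta tapers to a square foot 33 x 33 mm. Starts upright on a 22 mm thick grey board. Origin: centre of the underside of the foot; z up, x and y square to its sides.
- pot_large: The second largest of the four square planters: solid, 70 mm tall. Its upper half is a straight-sided collar of green moss, 54 x 54 mm, with a flat top; below it the terracotta tapers to a square foot 44 x 44 mm. Starts upright on a 22 mm thick grey board. Origin: centre of the underside of the foot; z up, x and y square to its sides.
- pot_largest: The largest of the four square planters: solid, 82 mm tall. Its upper half is a straight-sided collar of green moss, 65 x 65 mm, with a flat top; below it the terracotta tapers to a square foot 55 x 55 mm. Starts upright on a 22 mm thick grey board. Origin: centre of the underside of the foot; z up, x and y square to its sides.
- round_narrow: The narrower of two round planters, 62 mm tall, round mossy collar 42 mm in diameter over a foot 32 mm in diameter; same materials as the square ones. Stands among them on the board and stays there. Origin: centre of its underside; z up.
- round_wide: The wider of two round planters, 74 mm tall, round mossy collar 60 mm in diameter over a foot 48 mm in diameter; same materials as the square ones. Stands among them on the board and stays there. Origin: centre of its underside; z up.
- saucer_small: The smallest of four loose square terracotta saucers lying on the table, 48 x 48 mm outside, belongs to the smallest square planter. Low rim 5 mm thick, its top 9 mm above the table; flat inner floor 38 x 38 mm, 4 mm above the origin. Origin: centre of its underside; z up, x and y square to its sides.
- saucer_medium: The second smallest of four loose square terracotta saucers lying on the table, 59 x 59 mm outside, belongs to the second smallest square planter. Low rim 5 mm thick, its top 9 mm above the table; flat inner floor 49 x 49 mm, 4 mm above the origin. Origin: centre of its underside; z up, x and y square to its sides.
- saucer_large: The second largest of four loose square terracotta saucers lying on the table, 70 x 70 mm outside, belongs to the second largest square planter. Low rim 5 mm thick, its top 9 mm above the table; flat inner floor 60 x 60 mm, 4 mm above the origin. Origin: centre of its underside; z up, x and y square to its sides.
- saucer_largest: The largest of four loose square terracotta saucers lying on the table, 81 x 81 mm outside, belongs to the largest square planter. Low rim 5 mm thick, its top 9 mm above the table; flat inner floor 71 x 71 mm, 4 mm above the origin. Origin: centre of its underside; z up, x and y square to its sides.
Things that resemble listed ones, but are neither listed nor needed, are in the scene too. Leave any pink look-alike of the pot_large alone.

How it is judged:
By the outcome, as a careful person would: the job done as asked, in the order asked, and still so for the second after the job is handed in, with the robot touching nothing.
It also fails if it takes over 96 s, if anything falls off the work surface, if the arm or the gripper's body presses on something with over 40 N, if the wrist force passes 120 N, or if a joint passes its speed limit or range.

ROBOT

A 6-joint arm with a two-finger parallel gripper is mounted at the origin on the work surface. World frame = base frame: x ahead of the robot, y to its left, z up, the work surface at z = 0. Lengths are in mm, angles in rad, forces in N, time in s.
With the tool pointing down it reaches from about 400 to 925 mm from the base axis. Payload 12.5 kg.
Tool frame: the origin (TCP) lies at the very end of the fingers, on their centre line; the grasp point (between the pads) lies 19 mm behind it; x points along the fingers, y is the direction in which the jaws open and shut, and the axes are right-handed (so a half turn about x gives the same grasp; the last joint's range is limited). The gripper opens to 95 mm and grips with 3 to 60 N. Pads are 20 mm wide; open, the fingers measure 119 mm over their backs; the gripper's body (75 mm by 180 mm) begins 59 mm behind the grasp point.
Start: joints at [1.002, 0.491, 1.559, -0, 1.092, -0.106], TCP at [279.022, 559.28, 214.661] pointing down, gripper open.
Joint ranges: [-3.1, 3.1], [-0.84, 2.19], [0.05, 2.79], [-1.13, 4.28], [0.06, 2.93], [-2.69, 2.69]. Speed limits (rad/s): [2.22, 2.22, 2.79, 3.14, 3.14, 3.14].

INTERFACE

Orientations are given as [roll, pitch, yaw] about the fixed x, y, z axes, in that order (R = Rz(yaw) Ry(pitch) Rx(roll)).
In Python, from cell import env, optics, job gives the robot as it stands.
- The arm moves only by the shell command python3 -m handwheel 'ROWS' [OPENING]. ROWS is JSON, a list of rows, each an object with "travel": the shift along the world's x, y, z in mm, a list of three; "roll": the turn about the world's z in degrees. In form: [{"travel": [dx, dy, dz], "roll": roll}, ...]. A call has 1 to 8 rows; each row is the pose to reach, as a shift and turn from the pose commanded when the call began; what a row does not reach only later rows make up. A row lasts 1/10 s, in which the tool goes at most 50 mm and 8.59 degrees, less where a joint would pass 70% of its speed; a pose out of reach is approached as far as the arm can. A call with a gripper value outside its range is refused whole. OPENING is the closure, from -1 (fully open) to 1 (shut), set as the call begins (- or left out, the last holds). The fingers move at their own pace and stop on an object; the grip force is fixed at half the most. Time passes only in rows, so rows that repeat a pose let the fingers close. It gives the time, the measured TCP pose, the force and the opening at its end, in the units of the state.
- env.state(): the state, without advancing time (a new reading comes with each control period).
- optics.read_camera(name): name is "scene" or "side" or "wrist"; returns the picture (384x512x3 uint8, red, green, blue); there is no depth.
- optics.camera_params(name): a dict with "fx", "fy", "cx", "cy" (pixels), "world_from_camera" (4x4, takes a point from camera to world coordinates). Camera axes: x right, y up, looking along -z (the intrinsics and any distortion apply to the point x, -y, -z); pixel columns grow to the right and rows downward; lengths in mm; the calibration is good to about 2 mm. The wrist camera is an equidistant fisheye: a pixel r from the principal point sees the ray r / f radians off the axis. A picture is of the moment at which its call begins: read the wrist's pose just before it. camera_params takes no time and is no camera call; for the wrist camera it gives the pose at the moment of the call.
- job.job_done(): hands the job in, once; it reports no verdict.
The state is a dict: "t": time; "joints": joint angles; "qvel": joint speeds; "tau": joint torques, N m; "eef_pos": TCP position; "tcp_rot": TCP orientation; "ft_force": force on the tool from outside, world axes, zero at the start; "moment": the same for the moment, N m; "opening": opening from 0.0 (shut) to 1.0 (fully open).
Only numpy, scipy, OpenCV 4.12 (cv2) and the standard library are available. Lean on these libraries where they do the work, as an engineer would, in place of code of your own. Each camera call takes 0.05 s, during which the arm holds its last target.

## Working session

There is one attempt and no reset: what is moved stays moved. The work goes in short steps, Python scripts to look and compute and a shell command to move; the robot and the scene stay as the last step left them, time stands still between calls to the robot, and variables do not carry over. Pictures are saved under pics/ and viewed, and the job is handed in when it is done.

```bash
ls; mkdir -p pics; python3 - <<'E'
from cell import env, optics, job
import cv2
print(env.state())
for n in ("scene","side","wrist"):
    p=optics.camera_params(n); print(n,p)
    cv2.imwrite(f"pics/{n}0.png",cv2.cvtColor(optics.read_camera(n),cv2.COLOR_RGB2BGR))
E
```

```text
pics
{'t': 0.0, 'joints': array([ 1.00243897e+00,  4.91585011e-01,  1.55946205e+00,  2.82330507e-05,
        1.09169089e+00, -1.05576863e-01]), 'qvel': array([ 0.00128917, -0.00072132,  0.00074948,  0.00039569, -0.00111652,
       -0.00099999]), 'tau': array([ 7.80684186e-04, -6.12633634e+01, -2.58186400e+01,  6.93103625e-02,
        4.80963592e-02, -7.99474287e-05]), 'eef_pos': array([278.85073151, 559.06973725, 214.04159687]), 'tcp_rot': array([-1.69823241,  1.56965076, -2.16102593]), 'ft_force': array([-0.22373459,  0.01671755, -0.48360249]), 'moment': array([ 0.00441766, -0.03330078, -0.00078304]), 'opening': 1.0024329088675077}
scene {'fx': 421.7527384888971, 'fy': 421.7527384888971, 'cx': 250.44373229592094, 'cy': 184.65869328384525, 'world_from_camera': array([[-2.97723152e-01, -4.95391219e-01,  8.16056656e-01,
         1.33020647e+03],
       [ 9.54563822e-01, -1.42846308e-01,  2.61539369e-01,
         3.28536157e+02],
       [-1.29936268e-02,  8.56844486e-01,  5.15411188e-01,
         5.90856680e+02],
       [ 0.00000000e+00,  0.00000000e+00,  0.00000000e+00,
         1.0000
[... 255 characters left out ...]
49373082e-01, -7.43427174e-01,
        -7.39394481e+02],
       [-2.36467151e-02,  8.48511327e-01,  5.28648617e-01,
         5.87941632e+02],
       [ 0.00000000e+00,  0.00000000e+00,  0.00000000e+00,
         1.00000000e+00]])}
wrist {'fx': 297.3186396354542, 'fy': 297.3186396354542, 'cx': 257.24465288021355, 'cy': 192.69110111454322, 'world_from_camera': array([[ 4.46121807e-01, -8.61325851e-01, -2.43090749e-01,
         2.10299170e+02],
       [ 8.94972086e-01,  4.29183656e-01,  1.21763523e-01,
         5.93300046e+02],
       [-5.47493699e-04, -2.71880797e-01,  9.62330781e-01,
         3.84158514e+02],
       [ 0.00000000e+00,  0.00000000e+00,  0.00000000e+00,
         1.00000000e+00]])}
```

View pics/scene0.png

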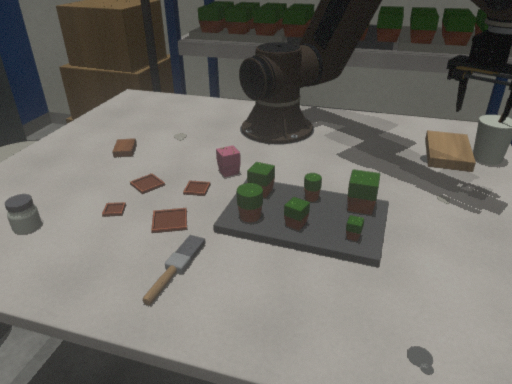

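View pics/side0.png

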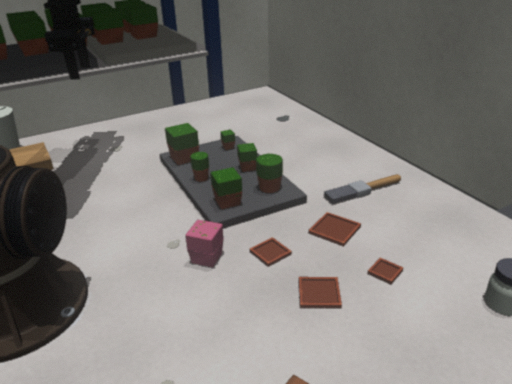

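View pics/wrist0.png

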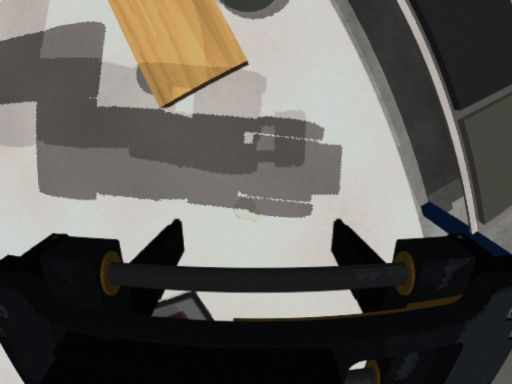

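The scene view shows six green-topped planters on the board: small (355,228), medium (297,212), large (261,178), largest (364,190), and the round ones at (249,200) and (313,185). The pink look-alike is at (228,160). The saucers are at (115,209), (197,188), (148,183) and (170,220), with a brown block at (125,147). Next I'll measure them.

```bash
cat > h.py <<'E'
import numpy as np, cv2
from cell import env, optics, job
def load(f): return cv2.imread(f)
def ray(p,uv,fish=False):
    u=(uv[0]-p['cx'])/p['fx']; v=(uv[1]-p['cy'])/p['fy']
    if fish:
        r=np.hypot(u,v); s=np.sin(r)/r if r>1e-9 else 1.; d=np.array([u*s,-v*s,-np.cos(r)])
    else: d=np.array([u,-v,-1.])
    M=p['world_from_camera']; return M[:3,3],M[:3,:3]@d
def plane(p,uv,z,fish=False):
    o,d=ray(p,uv,fish); return (o+d*(z-o[2])/d[2])
def proj(p,X,fish=False):
    M=p['world_from_camera']; c=M[:3,:3].T@(np.asarray(X,float)-M[:3,3])
    x,y,z=c[0],-c[1],-c[2]
    if fish:
        th=np.arctan2(np.hypot(x,y),z); k=th/max(np.hypot(x,y),1e-9)
        return np.array([p['cx']+p['fx']*x*k,p['cy']+p['fy']*y*k])
    return np.array([p['cx']+p['fx']*x/z,p['cy']+p['fy']*y/z])
def snap(name,f):
    p=optics.camera_params(name); im=cv2.cvtColor(optics.read_camera(name),cv2.COLOR_RGB2BGR); cv2.imwrite(f,im); return p,im
def masks(im):
    h=cv2.cvtColor(im,cv2.COLOR_BGR2HSV)
    g=cv2.inRange(h,(35,80,20),(85,255,255)); r=cv2.inRange(h,(0,80,30),(14,255,255))
    return g,r
E
python3 - <<'E'
from h import *
for n in("scene","side"):
    im=load(f"pics/{n}0.png"); p=optics.camera_params(n); g,r=masks(im)
    for nm,m in(("g",g),("r",r)):
        c,_=cv2.findContours(m,cv2.RETR_EXTERNAL,cv2.CHAIN_APPROX_SIMPLE)
        for k in c:
            if cv2.contourArea(k)<60: continue
            x,y,w,h=cv2.boundingRect(k); M=cv2.moments(k); cc=(M['m10']/M['m00'],M['m01']/M['m00'])
            if y+h<120: continue
            print(n,nm,(x,y,w,h),plane(p,cc,5 if nm=='r' else 70).round(0))
    crop=im[130:250,90:410] if n=="scene" else im[115:384,150:420]
    f=2.4 if n=="scene" else 2.2
    cv2.imwrite(f"pics/{n}0z.png",cv2.resize(crop,None,fx=f,fy=f,interpolation=cv2.INTER_CUBIC))
E
```

```text
scene g (347, 215, 17, 14) [587. 318.  70.]
scene g (285, 197, 25, 21) [562. 189.  70.]
scene g (237, 182, 26, 17) [529.  70.  70.]
scene g (305, 174, 16, 10) [431. 201.  70.]
scene g (350, 170, 30, 20) [401. 323.  70.]
scene g (248, 163, 26, 14) [423.  66.  70.]
scene r (152, 208, 35, 23) [ 610. -107.    5.]
scene r (102, 203, 23, 12) [ 606. -262.    5.]
scene r (348, 199, 27, 15) [425. 324.   5.]
scene r (184, 181, 26, 14) [ 456. -104.    5.]
scene r (131, 174, 33, 18) [ 473. -242.    5.]
scene r (113, 139, 22, 13) [ 280. -435.    5.]
side g (211, 167, 31, 29) [457.  85.  70.]
side g (190, 151, 18, 19) [447. 208.  70.]
side g (238, 143, 44, 36) [568. 130.  70.]
side g (166, 124, 31, 18) [475. 384.  70.]
side r (287, 376, 21, 8) [ 334. -376.    5.]
side r (299, 277, 43, 30) [ 470. -245.    5.]
side r (368, 258, 35, 25) [ 607. -261.    5.]
side r (250, 238, 41, 27) [ 455. -102.    5.]
side r (309, 213, 52, 32) [ 608. -107.    5.]
side r (215, 192, 27, 17) [468. 107.   5.]
side r (259, 178, 21, 15) [583. 116.   5.]
side r (193, 169, 15, 12) [463. 249.   5.]
side r (240, 161, 16, 11) [587. 228.   5.]
side r (173, 146, 25, 18) [471. 376.   5.]
```

View pics/scene0z.png

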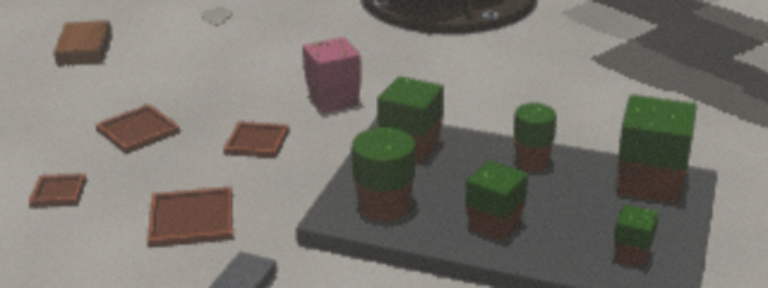

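View pics/side0z.png

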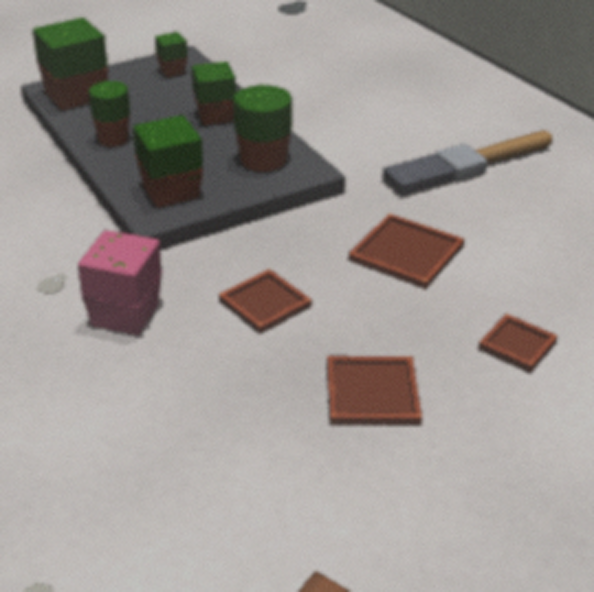

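Both views agree on the saucers: small ≈ (606,-262), medium ≈ (455,-103), large ≈ (471,-243), largest ≈ (609,-107). Now I'll bring the wrist camera over the board.

```bash
python3 -m handwheel '[{"travel":[20,-20,20],"roll":4},{"travel":[50,-52,50],"roll":8},{"travel":[82,-85,80],"roll":14},{"travel":[115,-119,100],"roll":20},{"travel":[148,-153,120],"roll":27},{"travel":[182,-188,136],"roll":27},{"travel":[216,-223,136],"roll":27},{"travel":[250,-258,136],"roll":27}]' -1
python3 -m handwheel '[{"travel":[34,-35,0],"roll":0},{"travel":[66,-68,0],"roll":0},{"travel":[88,-91,0],"roll":0},{"travel":[98,-101,0],"roll":0},{"travel":[98,-101,0],"roll":0},{"travel":[98,-101,0],"roll":0}]'
python3 - <<'E'
from h import *
import pickle
p,im=snap("wrist","pics/w1.png"); pickle.dump(p,open("w1.pkl","wb")); print(p,env.state())
E
```

```text
t: 0.95
eef_pos: [523.8, 306.3, 351.4]
tcp_rot: [0.507, 1.569, 0.516]
ft_force: [0.5, 0.9, 0.3]
opening: 0.994
t: 1.55
eef_pos: [620.0, 207.6, 350.4]
tcp_rot: [2.631, 1.57, 2.64]
ft_force: [-0.1, -0.3, 0.5]
opening: 1.001
{'fx': 297.3186396354542, 'fy': 297.3186396354542, 'cx': 257.24465288021355, 'cy': 192.69110111454322, 'world_from_camera': array([[-9.13545479e-03, -9.62412593e-01, -2.71437919e-01,
         5.43378905e+02],
       [ 9.99958270e-01, -8.80245292e-03, -2.44432330e-03,
         2.06976209e+02],
       [-3.68719737e-05, -2.71448922e-01,  9.62452846e-01,
         5.20491271e+02],
       [ 0.00000000e+00,  0.00000000e+00,  0.00000000e+00,
         1.00000000e+00]])} {'t': 1.6, 'joints': array([ 2.22653104e-01,  4.41369781e-01,  1.28115939e+00,  3.99206579e-04,
        1.41917335e+00, -1.35774419e+00]), 'qvel': array([ 0.00836264, -0.00606336, -0.0012353 , -0.00205901, -0.00115484,
       -0.00314819]), 'tau': array([-1.19993582e+00, -6.11815596e+01, -2.99587297e+01, -5.16403920e-02,
        7.44273257e-02, -4.55055269e-03]), 'eef_pos': array([619.77091263, 207.99829673, 350.67144375]), 'tcp_rot': array([2.05542984, 1.57038669, 2.06497049]), 'ft_force': array([ 1.23667747, -0.36214896,  0.24485547]), 'moment': array([ 0.01597864,  0.02967469, -0.01088432]), 'opening': 1.0035667433100635}
```

View pics/w1.png

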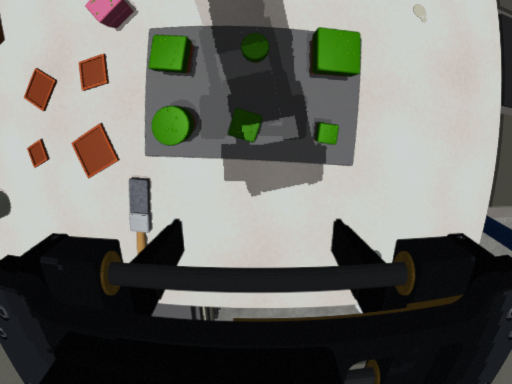

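The wrist view shows everything at once. Pots: large (170,53), round wide (171,126), round narrow (256,46), medium (245,125), largest (337,51), small (328,133). Saucers: large (40,90), medium (93,72), small (38,153), largest (95,150). I'll zoom in to extract the top faces.

```bash
python3 - <<'E'
from h import *
import pickle
im=load("pics/w1.png")
cv2.imwrite("pics/w1z.png",cv2.resize(im[20:180,140:370],None,fx=3.4,fy=3.4,interpolation=cv2.INTER_NEAREST))
hsv=cv2.cvtColor(im,cv2.COLOR_BGR2HSV)
for n,uv in dict(largetop=(168,50),larg_side=(187,55),largesttop=(337,45),largest_side=(335,72),small=(327,132),med=(250,118),med2=(236,128),board=(200,150)).items(): print(n,hsv[uv[1]-2:uv[1]+3,uv[0]-2:uv[0]+3].reshape(-1,3).mean(0))
E
```

```text
largetop [ 49.04 225.32 137.28]
larg_side [ 46.08 230.8   26.92]
largesttop [ 48.72 238.04 131.88]
largest_side [ 50.28 243.08  53.24]
small [ 48.96 223.8  139.32]
med [ 50.16 238.68  44.8 ]
med2 [ 49.88 243.68  45.16]
board [110.2    5.36 107.  ]
```

View pics/w1z.png

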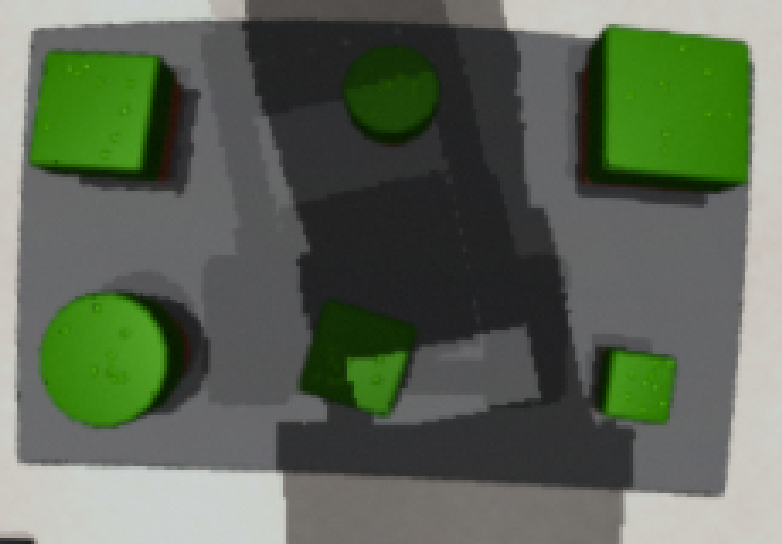

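```bash
cat >> h.py <<'E'
def fit(p,m,uv,z,fish=True,win=60):
    """component of mask nearest uv -> contour on plane z -> minAreaRect"""
    n,l,st,ce=cv2.connectedComponentsWithStats(m)
    ok=[i for i in range(1,n) if st[i,4]>40]
    i=min(ok,key=lambda i:np.hypot(*(ce[i]-uv)))
    big=cv2.resize((l==i).astype(np.float32),None,fx=4,fy=4,interpolation=cv2.INTER_LINEAR)
    c,_=cv2.findContours((big>.5).astype(np.uint8),cv2.RETR_EXTERNAL,cv2.CHAIN_APPROX_NONE)
    c=max(c,key=cv2.contourArea).reshape(-1,2)
    px=(c+.5)/4-.5
    P=np.array([plane(p,q,z,fish)[:2] for q in px],np.float32)
    (x,y),(w,h),a=cv2.minAreaRect(P)
    return (round(x,1),round(y,1)),(round(w,1),round(h,1)),round((a+45)%90-45,1),P
def edges(P,c,half,a):
    """refine: robust line per side of contour P, given centre c, angle a deg"""
    t=np.radians(a); R=np.array([[np.cos(t),np.sin(t)],[-np.sin(t),np.cos(t)]]); q=(P-np.array(c))@R.T
    out=[]; ang=[]
    for ax in (0,1):
        for s in (1,-1):
            k=(s*q[:,ax]>half*.7)&(abs(q[:,1-ax])<half*.7)
            if k.sum()<5: out.append(np.nan);continue
            vx,vy,x0,y0=cv2.fitLine(q[k].astype(np.float32),cv2.DIST_HUBER,0,.01,.01).ravel()
            d=np.array([vx,vy]); 
            if d[1-ax]<0:d=-d
            b=np.degrees(np.arctan2(d[ax],d[1-ax])); ang.append(b if ax==1 else -b)
            o=np.array([x0,y0]); out.append(s*(o[ax]-d[ax]/d[1-ax]*o[1-ax]))
    cc=np.array([(out[0]-out[1])/2,(out[2]-out[3])/2]); w=(out[0]+out[1],out[2]+out[3])
    return (np.array(c)+R.T@cc).round(1),np.round(w,1),round(a+float(np.mean(ang)),1),np.round(ang,1)
E
python3 - <<'E'
from h import *
import pickle
p=pickle.load(open("w1.pkl","rb")); im=load("pics/w1.png"); hsv=cv2.cvtColor(im,cv2.COLOR_BGR2HSV)
hi=cv2.inRange(hsv,(35,120,85),(85,255,255)); lo=cv2.inRange(hsv,(35,120,34),(85,255,255))
for n,uv,z,s,m in (("small",(328,133),68,32,hi),("med",(245,125),80,43,lo),("large",(168,53),92,54,hi),("largest",(337,51),104,65,hi),("rw",(171,126),96,60,hi),("rn",(256,46),84,42,lo)):
    c,w,a,P=fit(p,m,uv,z); print(n,c,w,a, edges(P,c,s/2,a) if n[0]!='r' else '')
E
```

```text
small (574.7, 316.3) (31.5, 31.7) -5.8 (array([574.7, 316.3]), array([30.2, 29.8], dtype=float32), -5.3, array([ 1.9,  0.2,  1.5, -1.7], dtype=float32))
med (564.1, 188.5) (43.7, 43.5) -18.3 (array([564.1, 188.7]), array([42.1, 41.9], dtype=float32), -17.7, array([-1.2, -0.1,  0.7,  3.1], dtype=float32))
large (451.3, 73.5) (53.2, 53.1) -7.8 (array([451.3,  73.7]), array([51.6, 51.5], dtype=float32), -8.4, array([-1.7, -1.1, -0.3,  0.6], dtype=float32))
largest (450.5, 321.4) (62.2, 63.9) -0.3 (array([450.4, 321.4]), array([62.1, 61.9], dtype=float32), -0.5, array([-0.9, -0.3, -0.1,  0.3], dtype=float32))
rw (561.8, 79.5) (56.9, 57.3) -2.0 
rn (445.5, 202.1) (39.7, 40.1) 0.4
```

```bash
python3 - <<'E'
from h import *
for n in("scene","side"):
    im=load(f"pics/{n}0.png"); p=optics.camera_params(n); hsv=cv2.cvtColor(im,cv2.COLOR_BGR2HSV)
    g=cv2.inRange(hsv,(35,80,0),(85,255,255))
    for nm,X,s in (("small",(574.7,316.3,68),32),("med",(564.1,188.6,80),43),("large",(451.3,73.6,92),54),("largest",(450.4,321.4,104),65)):
        uv=proj(p,X); 
        x0,y0=(uv-22).astype(int); sub=hsv[y0:y0+44,x0:x0+44]; k=g[y0:y0+44,x0:x0+44]>0
        v=sub[...,2]; t,_=cv2.threshold(v[k].reshape(-1,1),0,255,cv2.THRESH_OTSU)
        m=np.zeros_like(g); m[y0:y0+44,x0:x0+44]=((v>t)&k)*255
        c,w,a,P=fit(p,m,uv,X[2],False); print(n,nm,uv.round(),t,c,w,a)
    # saucers: red mask
    m=cv2.inRange(hsv,(0,70,40),(18,255,255))
    for nm,X,s in (("s",(606,-262,9),48),("m",(455,-103,9),59),("l",(471,-243,9),70),("L",(609,-107,9),81)):
        c,w,a,P=fit(p,m,proj(p,X),6,False); print(n,nm,c,w,a,edges(P,c,s/2,a))
E
```

```text
scene small [355. 219.] 75.0 (579.5, 317.7) (31.6, 33.1) -4.2
scene med [297. 202.] 76.0 (569.1, 189.7) (42.1, 44.4) -16.8
scene large [260. 167.] 83.0 (458.1, 76.6) (51.3, 51.9) -8.6
scene largest [364. 176.] 78.0 (457.4, 322.8) (63.3, 64.1) -1.1
scene s (607.2, -260.9) (51.7, 51.5) 16.3 (array([ 606.1, -261.1]), array([49.3, 46.9], dtype=float32), 20.5, array([ 9.6, -0.1,  2.4,  4.7], dtype=float32))
scene m (457.0, -103.8) (68.8, 61.9) 7.4 (array([ 456.6, -103.3]), array([63.4, 59. ], dtype=float32), 9.6, array([ 8.1, -1.9,  0.2,  2.2], dtype=float32))
scene l (471.0, -243.9) (79.0, 74.1) -31.5 (array([ 470.8, -244. ]), array([70.9, 71.1], dtype=float32), -33.0, array([-1.2, -0.4, -0. , -4.4], dtype=float32))
scene L (609.7, -106.9) (90.8, 82.1) 25.1 (array([ 609.4, -106.7]), array([85.7, 80.5], dtype=float32), 24.9, array([-0.2, -1.2,  0.2,  0.1], dtype=float32))
side small [227. 132.] 78.0 (574.0, 317.1) (33.6, 28.3) -5.5
side med [247. 147.] 74.0 (564.2, 189.4) (46.5, 40.4) -19.4
side large [226. 175.] 69.0 (451.5, 74.6) (57.2, 53.8) -7.7
side largest [181. 130.] 77.0 (450.0, 322.2) (65.9, 63.0) -1.2
side s (605.9, -260.8) (54.9, 50.6) 20.3 (array([ 606. , -260.9]), array([52. , 48.8], dtype=float32), 20.3, array([-1. ,  0.2,  2.4, -1.6], dtype=float32))
side m (455.4, -102.9) (63.4, 65.2) 8.6 (array([ 455.3, -102.7]), array([60.9, 62.9], dtype=float32), 8.8, array([-0.3,  0.8, -0.1,  0.2], dtype=float32))
side l (469.7, -244.5) (74.6, 71.2) -31.2 (array([ 469.7, -244.4]), array([69.4, 74.5], dtype=float32), -31.2, array([-0.4,  0.4, -0. ,  0.1], dtype=float32))
side L (607.9, -106.7) (89.4, 84.8) 25.8 (array([ 608. , -106.3]), array([86.3, 83.1], dtype=float32), 25.5, array([-0.3, -0.1, -1.1,  0.3], dtype=float32))
```

The side and wrist views agree within 1 mm on the pots. The scene view sits 5–7 mm off in x on the tops, so I'm trusting wrist and side. I'll hover over the small pot (574.5,316.5, yaw −5.5°) and check.

```bash
python3 -m handwheel '[{"travel":[-8,20,-20],"roll":-2},{"travel":[-20,50,-50],"roll":-4},{"travel":[-32,80,-85],"roll":-6},{"travel":[-45,109,-120],"roll":-6},{"travel":[-45,109,-160],"roll":-6},{"travel":[-45,109,-200],"roll":-6},{"travel":[-45,109,-220],"roll":-6},{"travel":[-45,109,-220],"roll":-6}]' -1
python3 - <<'E'
from h import *
import pickle
p,im=snap("wrist","pics/w2.png"); print(env.state()['eef_pos'], p['world_from_camera'][:2,0])
hsv=cv2.cvtColor(im,cv2.COLOR_BGR2HSV); hi=cv2.inRange(hsv,(35,120,85),(85,255,255))
uv=proj(p,(574.7,316.3,68),True); c,w,a,P=fit(p,hi,uv,68); print(uv,c,w,a,edges(P,c,16,a))
E
```

```text
t: 2.4
eef_pos: [573.3, 316.7, 128.1]
tcp_rot: [-2.688, 1.566, -2.783]
ft_force: [0.1, -0.5, -0.1]
opening: 0.999
[574.48931673 316.85096498 130.25102055] [0.09381507 0.99558705]
[257.08223164 208.35793325] (584.0, 315.8) (26.4, 7.7) -5.4 (array([nan, nan]), array([ nan, 25.7]), -9.9, array([-8.3, -0.8], dtype=float32))
```

View pics/w2.png

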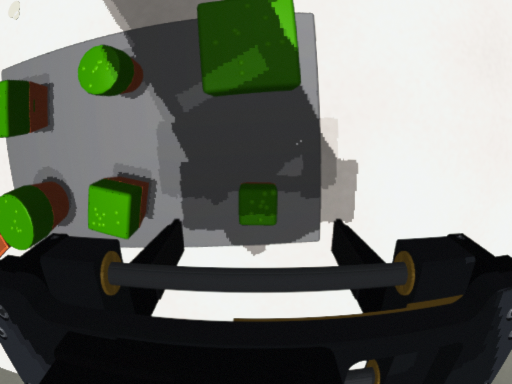

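The small pot now sits between the fingers at (258,204), in shadow. I'll refit with a lower threshold.

```bash
python3 - <<'E'
from h import *
p=optics.camera_params("wrist"); im=load("pics/w2.png")
hsv=cv2.cvtColor(im,cv2.COLOR_BGR2HSV)
for t in (30,45,60):
  lo=cv2.inRange(hsv,(35,120,t),(85,255,255))
  uv=proj(p,(574.7,316.3,68),True); c,w,a,P=fit(p,lo,uv,68); print(t,c,w,a,edges(P,c,16,a))
  x,y=int(uv[0]),int(uv[1])
print(hsv[180:230:3,258,2])
E
```

```text
30 (573.0, 317.2) (31.7, 36.1) -5.4 (array([573.4, 317.1]), array([35.2, 31. ], dtype=float32), -5.4, array([ 0. ,  0. ,  1.1, -1.1], dtype=float32))
45 (574.7, 317.0) (31.7, 32.8) -5.4 (array([575., 317.]), array([32. , 31.1], dtype=float32), -5.4, array([ 0. ,  0.1,  1.1, -1.1], dtype=float32))
60 (570.9, 322.8) (10.3, 17.5) -16.9 (array([nan, nan]), array([nan, nan]), nan, array([], dtype=float64))
[49 39 44 49 59 59 60 59 61 64 57 61 87 83 86 68 70]
  return _methods._mean(a, axis=axis, dtype=dtype,
  ret = ret.dtype.type(ret / rcount)
```

The pot is at (575,317), 32x31 mm, within 0.5 mm of the TCP. Descending and gripping.

```bash
python3 -m handwheel '[{"travel":[0,0,-30],"roll":0},{"travel":[0,0,-60],"roll":0},{"travel":[0,0,-82],"roll":0},{"travel":[0,0,-92],"roll":0},{"travel":[0,0,-92],"roll":0}]' -1
python3 -m handwheel '[{"travel":[0,0,0],"roll":0},{"travel":[0,0,0],"roll":0},{"travel":[0,0,0],"roll":0},{"travel":[0,0,0],"roll":0},{"travel":[0,0,0],"roll":0},{"travel":[0,0,0],"roll":0},{"travel":[0,0,0],"roll":0},{"travel":[0,0,0],"roll":0}]' 1
```

```text
t: 2.95
eef_pos: [575.6, 316.3, 39.0]
tcp_rot: [1.011, 1.571, 0.915]
ft_force: [0.3, -0.2, -0.4]
opening: 1.002
t: 3.75
eef_pos: [575.6, 315.8, 38.5]
tcp_rot: [2.518, 1.571, 2.421]
ft_force: [-0.0, -0.2, 0.1]
opening: 0.384
```

```bash
python3 -m handwheel '[{"travel":[0,0,0],"roll":0},{"travel":[0,0,0],"roll":0},{"travel":[0,0,0],"roll":0},{"travel":[0,0,0],"roll":0}]'
```

```text
t: 4.15
eef_pos: [575.6, 315.8, 38.5]
tcp_rot: [2.425, 1.571, 2.329]
ft_force: [0.8, -0.9, 0.1]
opening: 0.336
```

The opening is 31.9 mm, so the small pot is held. Lifting and carrying it to the small saucer.

```bash
python3 -m handwheel '[{"travel":[0,0,5],"roll":0},{"travel":[0,0,15],"roll":0},{"travel":[0,0,35],"roll":0},{"travel":[0,0,65],"roll":0},{"travel":[0,0,95],"roll":0},{"travel":[0,0,115],"roll":0},{"travel":[0,0,122],"roll":0},{"travel":[0,0,122],"roll":0}]'
python3 -m handwheel '[{"travel":[0,-15,0],"roll":2},{"travel":[2,-45,0],"roll":6},{"travel":[5,-90,0],"roll":10},{"travel":[8,-138,0],"roll":14},{"travel":[11,-186,0],"roll":18},{"travel":[13,-234,0],"roll":22},{"travel":[15,-282,0],"roll":26},{"travel":[17,-330,0],"roll":26}]'
python3 -m handwheel '[{"travel":[2,-48,0],"roll":0},{"travel":[5,-96,0],"roll":0},{"travel":[8,-144,0],"roll":0},{"travel":[9,-170,0],"roll":0},{"travel":[9,-180,0],"roll":0},{"travel":[9,-180,0],"roll":0},{"travel":[9,-180,0],"roll":0}]'
python3 - <<'E'
from h import *
import pickle
p,im=snap("wrist","pics/w3.png"); print(env.state()['eef_pos'], p); pickle.dump(p,open("w3.pkl","wb"))
E
```

```text
t: 4.95
eef_pos: [575.9, 315.9, 161.8]
tcp_rot: [0.545, 1.569, 0.449]
ft_force: [-0.1, 0.2, -1.9]
opening: 0.336
t: 5.75
eef_pos: [591.9, -16.0, 159.3]
tcp_rot: [2.606, 1.569, 2.966]
ft_force: [0.3, -0.3, -0.2]
opening: 0.335
t: 6.45
eef_pos: [601.4, -193.0, 159.9]
tcp_rot: [2.155, 1.569, 2.513]
ft_force: [0.1, -0.3, 0.2]
opening: 0.338
[ 601.52924226 -192.67978065  160.19319865] {'fx': 297.3186396354542, 'fy': 297.3186396354542, 'cx': 257.24465288021355, 'cy': 192.69110111454322, 'world_from_camera': array([[-3.50703862e-01, -9.01470754e-01, -2.53687368e-01,
         5.29700882e+02],
       [ 9.36486362e-01, -3.37501837e-01, -9.53194804e-02,
        -2.19780326e+02],
       [ 3.07771061e-04, -2.71003670e-01,  9.62578265e-01,
         3.30004291e+02],
       [ 0.00000000e+00,  0.00000000e+00,  0.00000000e+00,
         1.00000000e+00]])}
```

View pics/w3.png

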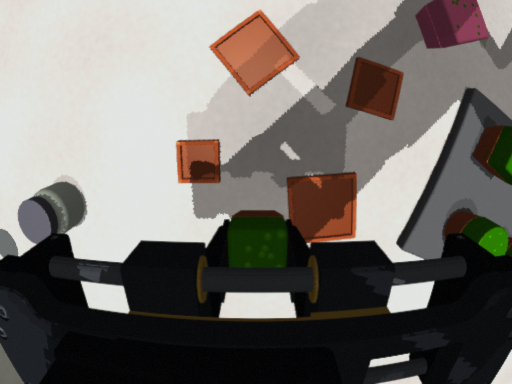

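All four saucers are visible: small (198,161), medium (375,88), large (255,52), largest (322,205). The held pot is at (258,243). I'll measure them all.

```bash
python3 - <<'E'
from h import *
import pickle
p=pickle.load(open("w3.pkl","rb")); im=load("pics/w3.png")
hsv=cv2.cvtColor(im,cv2.COLOR_BGR2HSV); m=cv2.inRange(hsv,(0,110,40),(18,255,255)); 
for n,uv,s in (("s",(198,161),48),("m",(375,88),59),("l",(255,52),70),("L",(322,205),81)):
    for z in (9,):
        c,w,a,P=fit(p,m,uv,z); print(n,z,c,w,a,edges(P,c,s/2,a))
hi=cv2.inRange(hsv,(35,120,85),(85,255,255)); c,w,a,P=fit(p,hi,(258,245),160+30); print(c,w,a,edges(P,c,16,a))
E
```

```text
s 9 (603.6, -262.5) (48.2, 48.9) 20.3 (array([ 603.9, -262.4]), array([47.6, 47.7], dtype=float32), 21.0, array([-0. ,  1.5,  1.5, -0.2], dtype=float32))
m 9 (454.2, -106.7) (59.7, 61.5) 8.3 (array([ 454.2, -106.7]), array([58.3, 60.1], dtype=float32), 8.6, array([0.3, 0.3, 0.2, 0.5], dtype=float32))
l 9 (469.0, -246.1) (70.5, 70.1) -31.4 (array([ 468.9, -246.1]), array([68.9, 69.2], dtype=float32), -31.7, array([-0.3, -0.2, -0.3, -0.2], dtype=float32))
L 9 (606.3, -109.5) (83.5, 81.7) 25.6 (array([ 605.7, -109.3]), array([81.4, 78.6], dtype=float32), 27.3, array([-0. ,  0.1,  0.9,  6. ], dtype=float32))
(541.0, -41.4) (35.2, 19.3) -6.5 (array([nan, nan]), array([ nan, 29.6]), -6.1, array([ 22. , -21.2], dtype=float32))
```

```bash
python3 -m handwheel '[{"travel":[1,-20,0],"roll":0},{"travel":[2,-50,-5],"roll":0},{"travel":[3.5,-69,-30],"roll":0},{"travel":[3.5,-69,-60],"roll":0},{"travel":[3.5,-69,-80],"roll":0},{"travel":[3.5,-69,-90],"roll":0},{"travel":[3.5,-69,-90],"roll":0},{"travel":[3.5,-69,-90],"roll":0}]'
python3 - <<'E'
from h import *
import pickle
for n in ("wrist","side","scene"):
    p,im=snap(n,f"pics/{n}4.png"); pickle.dump(p,open(f"{n}4.pkl","wb"))
    if n!="wrist":
        u,v=proj(p,(605,-262,40)).astype(int); cv2.imwrite(f"pics/{n}4z.png",cv2.resize(im[v-40:v+40,u-50:u+50],None,fx=6,fy=6,interpolation=cv2.INTER_CUBIC))
print(env.state()['eef_pos'])
E
```

```text
t: 7.3
eef_pos: [605.7, -263.2, 71.5]
tcp_rot: [-0.822, 1.57, -0.463]
ft_force: [0.3, -0.6, -1.0]
opening: 0.336
[ 605.68949392 -263.29531237   71.81374804]
```

View pics/wrist4.png

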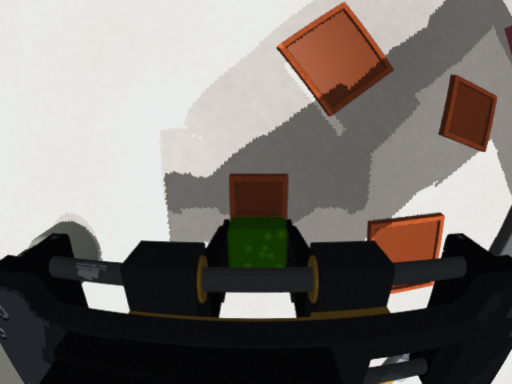

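View pics/side4z.png

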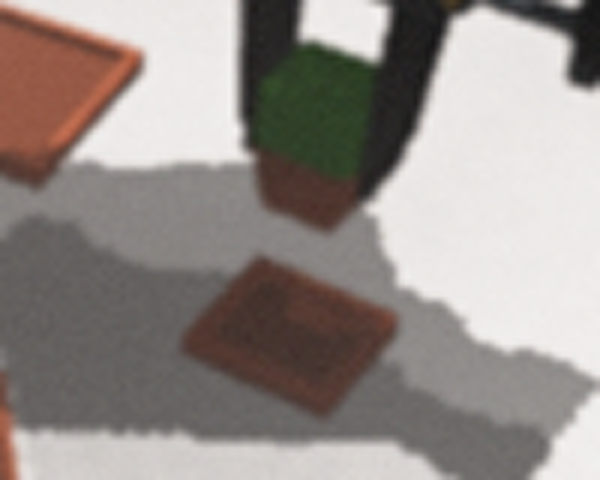

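View pics/scene4z.png

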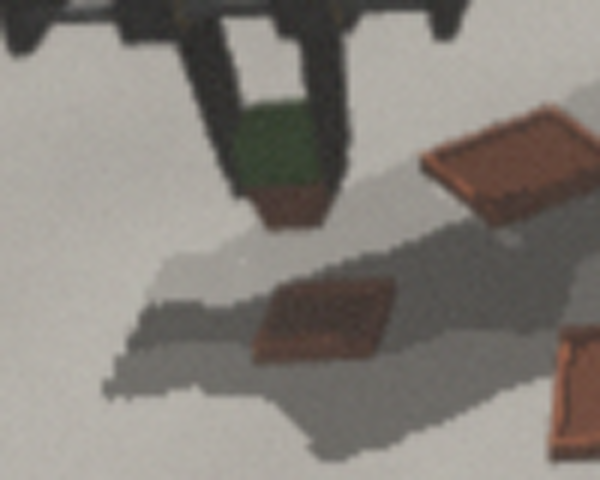

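The wrist view shows the small saucer's far edge at row 174 and its sides at columns 230 and 288, with the pot centred at column 258. Computing the offset in the tool frame.

```bash
cat >> h.py <<'E'
def under(p,im,uv,s,psi,tcp,hmin=(0,110,40)):
    """visible far/left/right outer rim edges of saucer at z=9 -> centre in tool frame (u=toward camera 'up', s=camera x)"""
    hsv=cv2.cvtColor(im,cv2.COLOR_BGR2HSV); m=cv2.inRange(hsv,hmin,(18,255,255))
    c,w,a,P=fit(p,m,uv,9)
    X=p['world_from_camera'][:2,0]; X=X/np.linalg.norm(X); U=np.array([-X[1],X[0]])
    q=(P-np.array(tcp)); sx=q@X; su=q@U
    far=np.percentile(su,100); mid=(su>far-s*.6)&(su<far-s*.1)
    L=np.median(sx[mid&(sx<np.median(sx))]); R=np.median(sx[mid&(sx>np.median(sx))])
    fe=np.median(su[(su>far-4)&(abs(sx-(L+R)/2)<s*.4)])
    print("left,right,width",L.round(1),R.round(1),(R-L).round(1),"centre x",((L+R)/2).round(1),"far",fe.round(1),"centre u",(fe-s/2).round(1))
    print("world centre", np.array(tcp)+X*(L+R)/2+U*(fe-s/2))
E
python3 - <<'E'
from h import *
import pickle
p=pickle.load(open("wrist4.pkl","rb")); im=load("pics/wrist4.png"); print(np.degrees(np.arctan2(-p['world_from_camera'][0,0],p['world_from_camera'][1,0])))
under(p,im,(259,195),48,0,(605.5,-263.0))
hsv=cv2.cvtColor(im,cv2.COLOR_BGR2HSV); m=cv2.inRange(hsv,(0,110,40),(18,255,255))
for n,uv,s in (("l",(335,58),70),("m",(467,110),59)):
    c,w,a,P=fit(p,m,uv,9); print(n,c,w,a,edges(P,c,s/2,a))
E
```

```text
20.539018299801217
left,right,width -22.9 24.1 47.0 centre x 0.6 far 26.7 centre u 2.7
world centre [ 602.80384362 -263.39988792]
l (469.2, -246.8) (69.8, 71.0) -31.7 (array([ 469.1, -246.8]), array([69.9, 68.9], dtype=float32), -31.7, array([-0.3,  0.2,  0.1,  0.1], dtype=float32))
m (454.3, -108.5) (59.6, 64.6) 8.5 (array([ 454.4, -108.6]), array([58.5, 63.1], dtype=float32), 8.3, array([-0. , -0.1, -0.5,  0. ], dtype=float32))
```

```bash
python3 - <<'E'
from h import *
import pickle
T=np.array([605.5,-263.2]); psi=np.radians(20.5); R=np.array([[np.cos(psi),-np.sin(psi)],[np.sin(psi),np.cos(psi)]])
cor=lambda h,z:[np.r_[T+R@(np.array(c)*h),z] for c in ((1,1),(1,-1),(-1,-1),(-1,1))]
for n in("side","scene"):
    p=optics.camera_params(n); u,v=proj(p,(605,-262,40)).astype(int)
    for h,z in((11,55.5),(16,101.5),(16,78.5)): print(n,h,z,[((proj(p,c)-(u-50,v-40))*6+2.5).round().tolist() for c in cor(h,z)])
p=pickle.load(open("wrist4.pkl","rb"))
print([proj(p,c,True).round(1).tolist() for c in cor(16,101.5)])
E
```

```text
side 11 55.5 [[298.0, 174.0], [366.0, 202.0], [331.0, 239.0], [263.0, 210.0]]
side 16 101.5 [[308.0, 35.0], [410.0, 74.0], [360.0, 126.0], [256.0, 85.0]]
side 16 78.5 [[299.0, 98.0], [399.0, 138.0], [349.0, 191.0], [248.0, 149.0]]
scene 11 55.5 [[320.0, 225.0], [264.0, 228.0], [277.0, 199.0], [332.0, 197.0]]
scene 16 101.5 [[308.0, 132.0], [225.0, 135.0], [245.0, 95.0], [326.0, 92.0]]
scene 16 78.5 [[319.0, 182.0], [237.0, 185.0], [257.0, 144.0], [337.0, 141.0]]
[[285.7, 284.2], [228.3, 284.1], [225.9, 231.9], [288.2, 232.0]]
```

```bash
python3 - <<'E'
from h import *
psi=np.radians(20.5); R=np.array([[np.cos(psi),-np.sin(psi)],[np.sin(psi),np.cos(psi)]])
for n,pts in (("side",[((262,258),(1,1)),((397,320),(1,-1))]),("scene",[((283,283),(-1,-1)),((395,281),(-1,1))])):
    p=optics.camera_params(n); u,v=proj(p,(605,-262,40)).astype(int)
    for c,k in pts:
        px=(np.array(c)-2.5)/6+(u-50,v-40); X=plane(p,px,9)[:2]; print(n,k,X.round(1),"centre",(X-R@(np.array(k)*24)).round(1))
    if n=="side": print([(((proj(p,np.r_[np.array([605,-262])+R@(np.array(k)*24),9])-(u-50,v-40))*6)+2.5).round() for k in ((1,1),(1,-1),(-1,-1),(-1,1))])
E
```

```text
side (1, 1) [ 619.2 -232.8] centre [ 605.1 -263.7]
side (1, -1) [ 633.8 -276.6] centre [ 603.  -262.5]
[array([258., 255.]), array([401., 317.]), array([328., 400.]), array([183., 334.])]
scene (-1, -1) [ 593.6 -288.3] centre [ 607.7 -257.4]
scene (-1, 1) [ 579.1 -243.6] centre [ 610.  -257.7]
```

Side says (604,-263) and wrist (602.8,-263.4), so I'm taking (604,-263.3). Lowering to just above contact.

```bash
python3 -m handwheel '[{"travel":[-1.5,0,-12],"roll":0},{"travel":[-1.5,0,-28],"roll":0},{"travel":[-1.5,0,-40],"roll":0},{"travel":[-1.5,0,-46],"roll":0},{"travel":[-1.5,0,-49],"roll":0},{"travel":[-1.5,0,-49],"roll":0},{"travel":[-1.5,0,-49],"roll":0}]'
```

```text
t: 8.15
eef_pos: [603.9, -263.2, 21.7]
tcp_rot: [-0.681, 1.57, -0.323]
ft_force: [0.5, 0.3, -0.7]
opening: 0.334
```

```bash
python3 -m handwheel '[{"travel":[0,0,-0.5],"roll":0},{"travel":[0,0,-1],"roll":0},{"travel":[0,0,-1],"roll":0},{"travel":[0,0,-1],"roll":0}]'
```

```text
t: 8.55
eef_pos: [603.7, -263.2, 20.6]
tcp_rot: [0.181, 1.571, 0.539]
ft_force: [1.1, -0.4, -0.7]
opening: 0.339
```

```bash
python3 -m handwheel '[{"travel":[0,0,-0.5],"roll":0},{"travel":[0,0,-0.8],"roll":0},{"travel":[0,0,-0.8],"roll":0},{"travel":[0,0,-0.8],"roll":0}]'
```

```text
t: 8.95
eef_pos: [603.7, -263.2, 20.4]
tcp_rot: [-0.762, 1.57, -0.405]
ft_force: [-1.8, 1.8, 5.9]
opening: 0.335
```

Contact at about 6 N. Releasing.

```bash
python3 -m handwheel '[{"travel":[0,0,0],"roll":0},{"travel":[0,0,0],"roll":0},{"travel":[0,0,0],"roll":0},{"travel":[0,0,0],"roll":0},{"travel":[0,0,0],"roll":0}]' -1
python3 -m handwheel '[{"travel":[0,0,5],"roll":0},{"travel":[0,0,20],"roll":0},{"travel":[0,0,50],"roll":0},{"travel":[0,0,90],"roll":0},{"travel":[0,0,130],"roll":0},{"travel":[0,0,160],"roll":0},{"travel":[0,0,180],"roll":0},{"travel":[0,0,180],"roll":0}]'
python3 - <<'E'
from h import *
import pickle
for n in ("wrist","side"):
    p,im=snap(n,f"pics/{n}5.png"); pickle.dump(p,open(f"{n}5.pkl","wb"))
    u,v=proj(p,(604,-263,20),n=="wrist").astype(int); print(u,v); cv2.imwrite(f"pics/{n}5z.png",cv2.resize(im[v-40:v+40,u-50:u+50],None,fx=6,fy=6,interpolation=cv2.INTER_CUBIC))
print(env.state()['eef_pos'])
E
```

```text
t: 9.45
eef_pos: [603.6, -263.2, 19.6]
tcp_rot: [2.024, 1.571, 2.381]
ft_force: [-0.1, -0.2, 0.8]
opening: 0.696
t: 10.25
eef_pos: [604.6, -263.6, 204.2]
tcp_rot: [-0.858, 1.565, -0.501]
ft_force: [0.7, -0.8, 0.2]
opening: 1.001
258 173
385 264
[ 603.4827728  -263.05470334  200.30927298]
```

View pics/wrist5z.png

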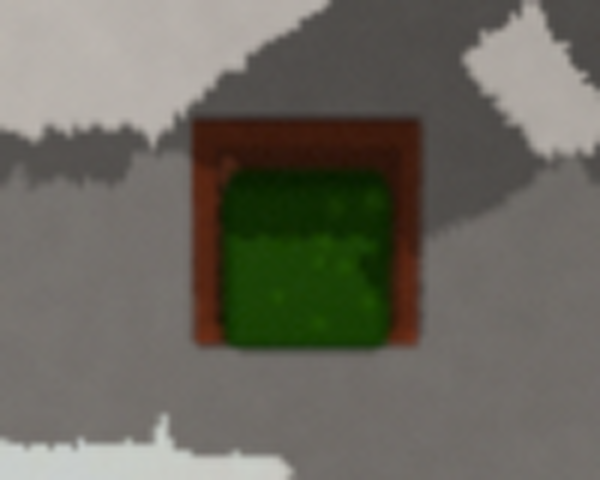

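View pics/side5z.png

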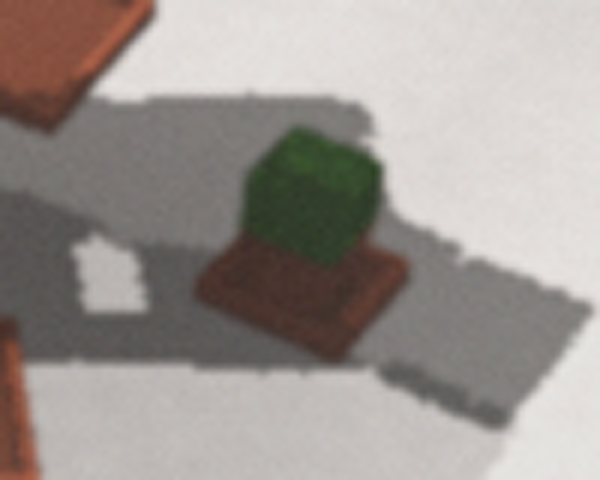

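The pot stands upright and square in the small saucer. Measuring how well it is centred.

```bash
cat >> h.py <<'E'
def check(p,im,guess,ztop,spot,ssau,lo=30):
    hsv=cv2.cvtColor(im,cv2.COLOR_BGR2HSV); g=cv2.inRange(hsv,(35,120,lo),(85,255,255)); r=cv2.inRange(hsv,(0,110,25),(18,255,255))
    uv=proj(p,(*guess,ztop),True)
    c,w,a,P=fit(p,g,uv,ztop); e=edges(P,c,spot/2,a); print("pot",c,w,a,e)
    both=cv2.morphologyEx(g|r,cv2.MORPH_CLOSE,np.ones((3,3)))
    c2,w2,a2,P2=fit(p,both,proj(p,(*guess,9),True),9)
    X=p['world_from_camera'][:2,0]; X=X/np.linalg.norm(X); U=np.array([-X[1],X[0]])
    q=P2-np.array(guess); R_=q@X; U_=q@U; s=ssau
    far=U_.max(); fe=np.median(U_[(U_>far-4)&(abs(R_-np.median(R_))<.35*s)]); mid=(U_<fe-.08*s)&(U_>fe-.5*s)
    l=np.median(R_[mid&(R_<0)]); rr=np.median(R_[mid&(R_>0)]); d=e[0]-np.array(guess)
    sc=np.array([(l+rr)/2,fe-s/2]); print("saucer yaw",a2,"width",(rr-l).round(1),"centre in tool x,u",sc.round(1),"world",(np.array(guess)+X*sc[0]+U*sc[1]).round(1)," pot x,u",(d@X).round(1),(d@U).round(1))
E
python3 - <<'E'
from h import *
import pickle
p=pickle.load(open("wrist5.pkl","rb")); im=load("pics/wrist5.png"); check(p,im,(604,-263),50,32,48)
hsv=cv2.cvtColor(im,cv2.COLOR_BGR2HSV); m=cv2.inRange(hsv,(0,110,25),(18,255,255))
for n,X,s in (("m",(454.5,-105.5),59),("l",(469.2,-245.5),70),("L",(607,-108),81)):
    c,w,a,P=fit(p,m,proj(p,(*X,9),True),9); print(n,proj(p,(*X,9),True),c,w,a,edges(P,c,s/2,a))
E
```

```text
pot (600.9, -264.3) (33.0, 31.3) 20.6 (array([ 601.4, -264.1]), array([32., 31.], dtype=float32), 20.9, array([ 0. ,  1.1,  0.6, -0.7], dtype=float32))
saucer yaw 20.6 width 47.1 centre in tool x,u [-0.2 -0.1] world [ 604.2 -263.2]  pot x,u -0.1 2.8
m [409.82865082 111.11367875] (454.2, -107.5) (59.5, 62.5) 8.5 (array([ 454.3, -107.4]), array([58.1, 60.7], dtype=float32), 8.5, array([-0.4,  0.3,  0.1,  0.1], dtype=float32))
l [311.04116699  75.91159208] (469.0, -246.6) (70.2, 70.8) -31.6 (array([ 469. , -246.7]), array([69.2, 68.8], dtype=float32), -31.6, array([ 0.1,  0. , -0.2, -0. ], dtype=float32))
L [364.25773841 213.63382347] (606.3, -109.9) (83.9, 82.2) 25.1 (array([ 605. , -110.7]), array([79. , 80.6], dtype=float32), 23.5, array([-8.2, -0.7,  0.4,  2.2], dtype=float32))
```

```bash
python3 - <<'E'
from h import *
import pickle
p=pickle.load(open("wrist5.pkl","rb")); im=load("pics/wrist5.png")
for r in range(150,196): print(r, im[r,252:265].mean(0).round().astype(int), im[r,252:265,1].min())
for z,h in ((50,16),(27,16),(4,11),(9,24),(4,19)):
  T=np.array([604.,-263.]); M=p['world_from_camera']; X=M[:2,0];U=np.array([-X[1],X[0]])
  print(z,h,"far row",proj(p,np.r_[T+U*h,z],True).round(1),"near",proj(p,np.r_[T-U*h,z],True).round(1))
E
```

```text
150 [76 78 81] 76
151 [73 76 79] 74
152 [49 52 62] 51
153 [18 27 54] 25
154 [14 26 60] 24
155 [13 26 60] 25
156 [13 26 59] 23
157 [13 23 52] 23
158 [12 22 48] 19
159 [11 21 46] 20
160 [10 23 39] 22
161 [ 5 27 23] 25
162 [ 1 29 10] 27
163 [ 1 31 10] 29
164 [ 1 36 12] 35
165 [ 2 40 14] 38
166 [ 2 43 15] 41
167 [ 2 44 16] 40
168 [ 2 43 15] 40
169 [ 2 42 15] 40
170 [ 1 41 14] 40
171 [ 1 43 15] 40
172 [ 3 53 20] 46
173 [ 3 64 26] 57
174 [ 3 65 27] 64
175 [ 4 65 26] 64
176 [ 4 66 27] 63
177 [ 5 66 27] 64
178 [ 4 65 26] 63
179 [ 5 65 26] 64
180 [ 5 65 26] 64
181 [ 5 65 26] 63
182 [ 4 66 27] 63
183 [ 4 65 26] 63
184 [ 4 63 25] 62
185 [ 4 64 25] 62
186 [ 4 65 26] 61
187 [ 3 64 25] 61
188 [ 4 63 25] 62
189 [ 3 61 23] 59
190 [16 56 28] 55
191 [67 80 74] 78
192 [ 98 103 105] 101
193 [105 108 112] 107
194 [105 108 113] 107
195 [105 109 113] 108
50 16 far row [258.6 165. ] near [258.6 192.8]
27 16 far row [258.7 161.4] near [258.6 187.5]
4 11 far row [258.7 162.2] near [258.7 179.1]
9 24 far row [258.7 152.5] near [258.6 189.9]
4 19 far row [258.7 155.9] near [258.6 185.2]
```

The pot is centred within about 1 mm (rim −0.7 px, collar −0.6 px from prediction). On to the medium pot.

```bash
python3 -m handwheel '[{"travel":[-1,15,0],"roll":-3},{"travel":[-4,45,0],"roll":-8},{"travel":[-8,90,0],"roll":-14},{"travel":[-12,138,0],"roll":-20},{"travel":[-16,186,0],"roll":-26},{"travel":[-20,234,0],"roll":-32},{"travel":[-24,282,0],"roll":-38},{"travel":[-28,330,0],"roll":-38.5}]' -1
python3 -m handwheel '[{"travel":[-4,45,0],"roll":0},{"travel":[-8,85,-10],"roll":0},{"travel":[-11.5,112,-30],"roll":0},{"travel":[-11.5,121,-50],"roll":0},{"travel":[-11.5,121,-60],"roll":0},{"travel":[-11.5,121,-60],"roll":0},{"travel":[-11.5,121,-60],"roll":0}]'
python3 - <<'E'
from h import *
import pickle
p,im=snap("wrist","pics/w6.png"); pickle.dump(p,open("w6.pkl","wb")); print(env.state()['eef_pos'],np.degrees(np.arctan2(-p['world_from_camera'][0,0],p['world_from_camera'][1,0])))
hsv=cv2.cvtColor(im,cv2.COLOR_BGR2HSV)
for t in (34,45,60):
    c,w,a,P=fit(p,cv2.inRange(hsv,(35,120,t),(85,255,255)),proj(p,(564,188.6,80),True),80); print(t,c,w,a,edges(P,c,21.5,a))
E
```

```text
t: 11.15
eef_pos: [574.6, 68.7, 198.6]
tcp_rot: [-2.873, 1.569, 3.092]
ft_force: [1.1, 0.1, 0.2]
opening: 1.002
t: 11.85
eef_pos: [564.4, 187.0, 139.9]
tcp_rot: [-2.606, 1.57, -2.921]
ft_force: [0.1, -0.2, 0.5]
opening: 0.999
[564.63352297 187.02038773 140.32600456] -18.046283026395677
34 (560.8, 189.2) (42.4, 47.7) -16.7 (array([560.9, 189.4]), array([46.7, 41.8], dtype=float32), -17.4, array([-1.4, -1.3,  0.2, -0.4], dtype=float32))
45 (562.2, 188.8) (42.4, 44.7) -16.9 (array([562.8, 188.8]), array([42.7, 41.8], dtype=float32), -17.4, array([-1.2, -1. ,  0.4, -0.4], dtype=float32))
60 (571.6, 186.2) (42.4, 24.4) -18.1 (array([nan, nan]), array([ nan, 38.6]), -25.8, array([ -2. , -13.3], dtype=float32))
```

View pics/w6.png

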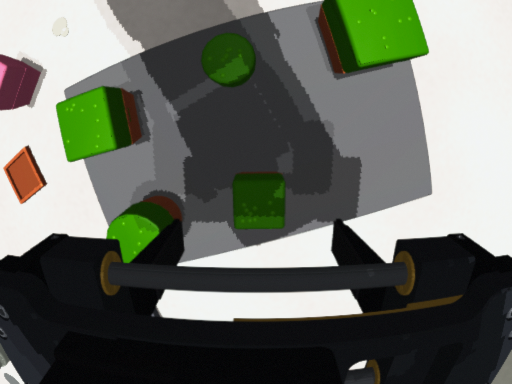

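The medium pot is at (258,200) between the fingers, measured at ≈ (563.3,188.7), yaw −17.4°. The round wide planter at (140,232) clears the left finger by about 15 mm. Descending and gripping.

```bash
python3 -m handwheel '[{"travel":[-1,1.7,-10],"roll":0.6},{"travel":[-1,1.7,-40],"roll":0.6},{"travel":[-1,1.7,-70],"roll":0.6},{"travel":[-1,1.7,-88],"roll":0.6},{"travel":[-1,1.7,-94],"roll":0.6},{"travel":[-1,1.7,-94],"roll":0.6}]' -1
python3 -m handwheel '[{"travel":[0,0,0],"roll":0},{"travel":[0,0,0],"roll":0},{"travel":[0,0,0],"roll":0},{"travel":[0,0,0],"roll":0},{"travel":[0,0,0],"roll":0},{"travel":[0,0,0],"roll":0},{"travel":[0,0,0],"roll":0},{"travel":[0,0,0],"roll":0}]' 1
python3 -m handwheel '[{"travel":[0,0,0],"roll":0},{"travel":[0,0,0],"roll":0},{"travel":[0,0,0],"roll":0},{"travel":[0,0,0],"roll":0}]'
```

```text
t: 12.5
eef_pos: [563.0, 189.3, 45.3]
tcp_rot: [-2.719, 1.57, -3.023]
ft_force: [0.2, 0.4, 1.0]
opening: 1.001
t: 13.3
eef_pos: [563.1, 189.5, 45.8]
tcp_rot: [1.922, 1.571, 1.618]
ft_force: [0.3, -0.8, 1.7]
opening: 0.448
t: 13.7
eef_pos: [563.2, 189.5, 45.8]
tcp_rot: [1.348, 1.571, 1.044]
ft_force: [-1.3, -1.5, 0.3]
opening: 0.45
```

Medium held (42.8 mm). Lifting and carrying it to the medium saucer.

```bash
python3 -m handwheel '[{"travel":[0,0,5],"roll":0},{"travel":[0,0,15],"roll":0},{"travel":[0,0,35],"roll":0},{"travel":[0,0,65],"roll":0},{"travel":[0,0,95],"roll":0},{"travel":[0,0,115],"roll":0},{"travel":[0,0,120],"roll":0},{"travel":[0,0,120],"roll":0}]'
python3 -m handwheel '[{"travel":[-5,-15,0],"roll":3},{"travel":[-18,-48,0],"roll":7},{"travel":[-34,-93,0],"roll":11},{"travel":[-51,-138,0],"roll":15},{"travel":[-67,-183,0],"roll":19},{"travel":[-84,-228,0],"roll":23},{"travel":[-99,-268,0],"roll":26},{"travel":[-107,-289,0],"roll":26}]'
python3 -m handwheel '[{"travel":[-1.5,-6,-5],"roll":0},{"travel":[-1.5,-6,-25],"roll":0},{"travel":[-1.5,-6,-50],"roll":0},{"travel":[-1.5,-6,-68],"roll":0},{"travel":[-1.5,-6,-75],"roll":0},{"travel":[-1.5,-6,-75],"roll":0},{"travel":[-1.5,-6,-75],"roll":0}]'
python3 - <<'E'
from h import *
import pickle
p,im=snap("wrist","pics/w7.png"); pickle.dump(p,open("w7.pkl","wb")); t=env.state()['eef_pos'];print(t,np.degrees(np.arctan2(-p['world_from_camera'][0,0],p['world_from_camera'][1,0])))
under(p,im,proj(p,(454-20,-106,9),True),59,0,t[:2],(0,110,25))
p2,im2=snap("side","pics/side7.png"); u,v=proj(p2,(454,-106,40)).astype(int); cv2.imwrite("pics/side7z.png",cv2.resize(im2[v-40:v+40,u-50:u+50],None,fx=6,fy=6,interpolation=cv2.INTER_CUBIC))
E
```

```text
t: 14.5
eef_pos: [563.2, 189.6, 166.5]
tcp_rot: [0.581, 1.569, 0.277]
ft_force: [-0.3, -0.1, -1.2]
opening: 0.452
t: 15.3
eef_pos: [454.5, -101.6, 164.7]
tcp_rot: [2.702, 1.569, 2.852]
ft_force: [0.4, 0.6, -1.7]
opening: 0.448
t: 16.0
eef_pos: [454.9, -105.2, 91.0]
tcp_rot: [1.582, 1.571, 1.732]
ft_force: [-0.1, 0.2, -1.2]
opening: 0.452
[ 455.04067308 -105.33058339   91.26313416] 8.627714065993224
left,right,width -28.7 29.2 57.9 centre x 0.2 far 31.6 centre u 2.1
world centre [ 452.94367699 -105.39697656]
```

View pics/w7.png

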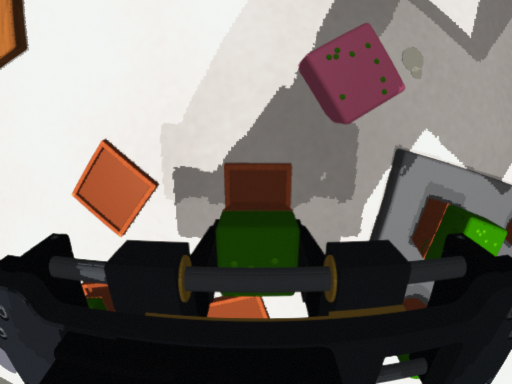

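View pics/side7z.png

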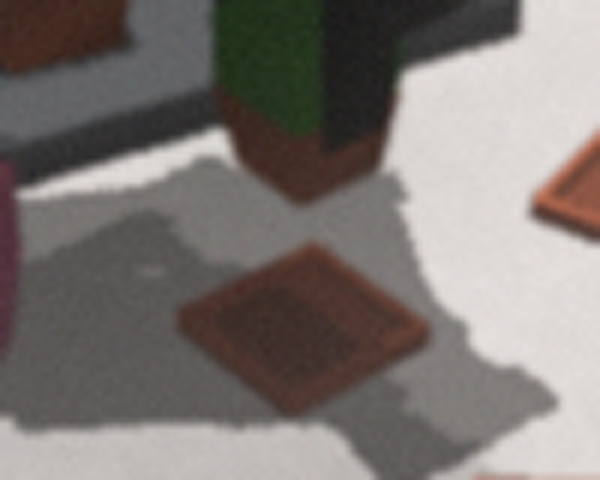

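The medium saucer sits squarely under the pot (columns 225–291, far edge row 164). Correcting x by −1 mm and lowering.

```bash
python3 -m handwheel '[{"travel":[-1,0,-12],"roll":0},{"travel":[-1,0,-32],"roll":0},{"travel":[-1,0,-50],"roll":0},{"travel":[-1,0,-59],"roll":0},{"travel":[-1,0,-62],"roll":0},{"travel":[-1,0,-62],"roll":0},{"travel":[-1,0,-62],"roll":0}]'
python3 -m handwheel '[{"travel":[0,0,-0.5],"roll":0},{"travel":[0,0,-1],"roll":0},{"travel":[0,0,-1],"roll":0},{"travel":[0,0,-1],"roll":0}]'
```

```text
t: 16.8
eef_pos: [454.0, -105.6, 29.4]
tcp_rot: [-0.455, 1.57, -0.305]
ft_force: [0.4, 0.5, -1.8]
opening: 0.45
t: 17.2
eef_pos: [453.7, -105.5, 27.9]
tcp_rot: [-0.051, 1.571, 0.099]
ft_force: [-0.0, -0.4, -1.4]
opening: 0.451
```

```bash
python3 -m handwheel '[{"travel":[0,0,-0.4],"roll":0},{"travel":[0,0,-0.7],"roll":0},{"travel":[0,0,-0.7],"roll":0},{"travel":[0,0,-0.7],"roll":0}]'
```

```text
t: 17.6
eef_pos: [453.7, -105.5, 27.7]
tcp_rot: [-0.373, 1.57, -0.224]
ft_force: [-1.8, -0.5, 11.5]
opening: 0.448
```

Contact (11 N). Releasing, lifting, then checking.

```bash
python3 -m handwheel '[{"travel":[0,0,0.4],"roll":0},{"travel":[0,0,0.4],"roll":0},{"travel":[0,0,0.4],"roll":0},{"travel":[0,0,0.4],"roll":0},{"travel":[0,0,0.4],"roll":0}]' -1
python3 -m handwheel '[{"travel":[0,0,5],"roll":0},{"travel":[0,0,20],"roll":0},{"travel":[0,0,50],"roll":0},{"travel":[0,0,90],"roll":0},{"travel":[0,0,130],"roll":0},{"travel":[0,0,160],"roll":0},{"travel":[0,0,172],"roll":0},{"travel":[0,0,172],"roll":0}]'
python3 - <<'E'
from h import *
import pickle
p,im=snap("wrist","pics/w8.png"); pickle.dump(p,open("w8.pkl","wb")); print(env.state()['eef_pos'])
g=(454,-105.4); check(p,im,g,62,43,59)
u,v=proj(p,(*g,20),True).astype(int); cv2.imwrite("pics/w8z.png",cv2.resize(im[v-40:v+40,u-50:u+50],None,fx=6,fy=6,interpolation=cv2.INTER_CUBIC))
for r in range(v-35,v+35): print(r, im[r,u-6:u+6].mean(0).round().astype(int).tolist(),end=' ')
print()
for z,h in ((62,21.5),(33,21.5),(9,29.5),(4,24.5)):
  T=np.array(g); X=p['world_from_camera'][:2,0];U=np.array([-X[1],X[0]])
  print(z,h,"far row",proj(p,np.r_[T+U*h,z],True).round(1),"near",proj(p,np.r_[T-U*h,z],True).round(1))
E
```

```text
t: 18.1
eef_pos: [453.6, -105.5, 27.4]
tcp_rot: [2.183, 1.571, 2.332]
ft_force: [-0.2, -0.1, 0.8]
opening: 0.813
t: 18.9
eef_pos: [454.2, -105.6, 201.4]
tcp_rot: [-0.508, 1.567, -0.358]
ft_force: [0.4, -0.2, -0.6]
opening: 0.998
[ 453.65119066 -105.46360275  200.0300347 ]
pot (452.1, -105.5) (46.1, 42.0) 8.6 (array([ 452.5, -105.6]), array([45.4, 41.1], dtype=float32), 8.3, array([ 0. ,  0.8, -1.2, -0.9], dtype=float32))
saucer yaw 8.7 width 57.8 centre in tool x,u [0.3 1.4] world [ 452.6 -105.3]  pot x,u 0.0 1.5
139 [83, 86, 89] 140 [83, 86, 89] 141 [83, 86, 89] 142 [82, 85, 88] 143 [82, 85, 88] 144 [82, 85, 88] 145 [82, 85, 88] 146 [80, 84, 87] 147 [66, 71, 80] 148 [36, 44, 66] 149 [17, 30, 64] 150 [16, 30, 68] 151 [16, 30, 68] 152 [14, 26, 58] 153 [13, 23, 51] 154 [13, 23, 51] 155 [13, 24, 52] 156 [13, 23, 51] 157 [13, 23, 51] 158 [14, 24, 51] 159 [10, 25, 42] 160 [4, 30, 24] 161 [2, 32, 13] 162 [1, 33, 11] 163 [1, 34, 12] 164 [2, 40, 14] 165 [2, 43, 15] 166 [2, 45, 16] 167 [2, 45, 16] 168 [2, 45, 16] 169 [2, 45, 16] 170 [2, 45, 16] 171 [2, 46, 16] 172 [2, 46, 17] 173 [2, 45, 16] 174 [2, 45, 16] 175 [2, 46, 17] 176 [3, 53, 20] 177 [5, 64, 25] 178 [6, 69, 28] 179 [6, 71, 29] 180 [7, 71, 29] 181 [6, 70, 28] 182 [7, 71, 29] 183 [6, 71, 29] 184 [5, 71, 29] 185 [5, 72, 29] 186 [4, 71, 28] 187 [5, 71, 29] 188 [5, 70, 29] 189 [4, 71, 29] 190 [5, 70, 28] 191 [5, 69, 28] 192 [5, 69, 27] 193 [4, 70, 28] 194 [4, 72, 29] 195 [4, 71, 28] 196 [4, 69, 27] 197 [3, 68, 26] 198 [4, 68, 27] 199 [5, 68, 26] 200 [3, 64, 25] 201 [26, 64, 38] 202 [95, 104, 104] 203 [111, 116, 120] 204 [113, 116, 121] 205 [116, 120, 124] 206 [136, 140, 143] 207 [151, 156, 159] 208 [170, 175, 177] 
62 21.5 far row [257.7 162.8] near [257.7 201.7]
33 21.5 far row [257.7 158.3] near [257.7 194.2]
9 29.5 far row [257.8 148.7] near [257.7 195. ]
4 24.5 far row [257.8 152.2] near [257.7 190.1]
```

View pics/w8z.png

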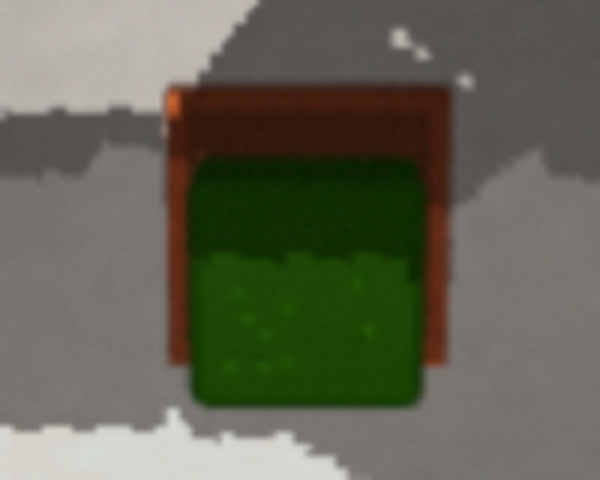

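The medium pot is upright and square, about 1.3 mm from centre, which is fine. Moving on to the large pot.

```bash
python3 -m handwheel '[{"travel":[0,15,0],"roll":-4},{"travel":[0,50,0],"roll":-8},{"travel":[-1,95,0],"roll":-12},{"travel":[-2,140,-5],"roll":-16.6},{"travel":[-2.5,170,-25],"roll":-16.6},{"travel":[-2.5,179,-45],"roll":-16.6},{"travel":[-2.5,179,-50],"roll":-16.6},{"travel":[-2.5,179,-50],"roll":-16.6}]' -1
python3 - <<'E'
from h import *
import pickle
p,im=snap("wrist","pics/w9.png"); pickle.dump(p,open("w9.pkl","wb")); print(env.state()['eef_pos'],np.degrees(np.arctan2(-p['world_from_camera'][0,0],p['world_from_camera'][1,0])))
hsv=cv2.cvtColor(im,cv2.COLOR_BGR2HSV)
g=proj(p,(451.3,73.6,92),True)
for t in (34,45,60):
    c,w,a,P=fit(p,cv2.inRange(hsv,(35,120,t),(85,255,255)),g,92); print(t,c,w,a,edges(P,c,27,a))
u,v=g.astype(int)
for r in range(v-40,v+45): print(r, im[r,u-6:u+6,1].mean().round().astype(int),end=' ')
for z,h in ((92,27),(57,27)):
  T=np.array((451.3,73.6)); X=p['world_from_camera'][:2,0];U=np.array([-X[1],X[0]])
  print(z,h,"far row",proj(p,np.r_[T+U*h,z],True).round(1),"near",proj(p,np.r_[T-U*h,z],True).round(1))
E
```

```text
t: 19.75
eef_pos: [450.6, 73.3, 148.4]
tcp_rot: [-2.988, 1.568, -3.127]
ft_force: [0.3, -0.6, -0.3]
opening: 1.005
[451.06390764  72.9839738  149.1531937 ] -7.969724338802718
34 (447.0, 73.9) (53.5, 59.0) -7.9 (array([447. ,  73.8]), array([58.8, 52.5], dtype=float32), -7.7, array([ 0.1, -0. ,  0.1,  0.7], dtype=float32))
45 (449.0, 73.6) (53.5, 55.0) -8.0 (array([449.7,  73.5]), array([53.4, 52.5], dtype=float32), -7.6, array([0.1, 0.4, 0.2, 0.7], dtype=float32))
60 (449.6, 87.6) (10.1, 9.6) -27.4 (array([nan, nan]), array([nan, nan]), nan, array([], dtype=float64))
168 38 169 43 170 44 171 44 172 44 173 44 174 44 175 47 176 53 177 57 178 58 179 59 180 60 181 59 182 59 183 60 184 62 185 62 186 61 187 61 188 59 189 59 190 60 191 60 192 64 193 66 194 65 195 62 196 60 197 59 198 59 199 59 200 59 201 59 202 59 203 59 204 59 205 59 206 60 207 59 208 59 209 59 210 58 211 58 212 58 213 58 214 58 215 58 216 60 217 72 218 85 219 88 220 88 221 89 222 89 223 88 224 87 225 87 226 87 227 87 228 87 229 87 230 87 231 88 232 86 233 86 234 86 235 85 236 83 237 85 238 118 239 139 240 141 241 140 242 140 243 140 244 139 245 139 246 139 247 139 248 138 249 136 250 133 251 130 252 128 92 27 far row [257.8 176.1] near [257.8 239.4]
57 27 far row [257.7 167.7] near [257.7 224. ]
  return _methods._mean(a, axis=axis, dtype=dtype,
  ret = ret.dtype.type(ret / rcount)
```

View pics/w9.png

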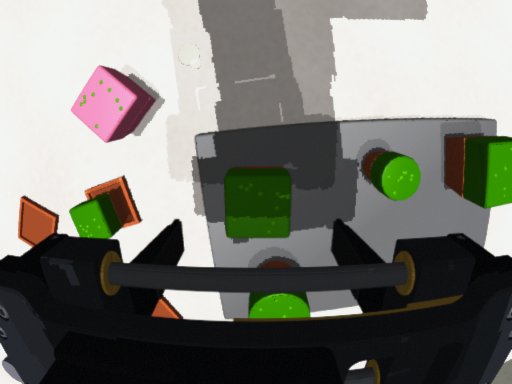

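The large pot at (258,202) is measured at (450.6,73.5), yaw −7.7°. The fingers are clear of the round planters. Gripping.

```bash
python3 -m handwheel '[{"travel":[-0.3,0.5,-10],"roll":0.3},{"travel":[-0.3,0.5,-40],"roll":0.3},{"travel":[-0.3,0.5,-70],"roll":0.3},{"travel":[-0.3,0.5,-88],"roll":0.3},{"travel":[-0.3,0.5,-94],"roll":0.3},{"travel":[-0.3,0.5,-94],"roll":0.3}]' -1
python3 -m handwheel '[{"travel":[0,0,0],"roll":0},{"travel":[0,0,0],"roll":0},{"travel":[0,0,0],"roll":0},{"travel":[0,0,0],"roll":0},{"travel":[0,0,0],"roll":0},{"travel":[0,0,0],"roll":0},{"travel":[0,0,0],"roll":0},{"travel":[0,0,0],"roll":0}]' 1
python3 -m handwheel '[{"travel":[0,0,0],"roll":0},{"travel":[0,0,0],"roll":0}]'
```

```text
t: 20.4
eef_pos: [450.8, 73.6, 55.1]
tcp_rot: [-3.087, 1.57, 3.061]
ft_force: [-0.3, -0.8, 0.1]
opening: 1.002
t: 21.2
eef_pos: [450.9, 74.0, 55.6]
tcp_rot: [0.463, 1.57, 0.329]
ft_force: [-0.0, 0.3, 5.0]
opening: 0.568
t: 21.4
eef_pos: [450.9, 74.0, 55.6]
tcp_rot: [0.467, 1.571, 0.333]
ft_force: [-1.0, 0.3, 5.5]
opening: 0.564
```

Large held (53.8 mm).

```bash
python3 -m handwheel '[{"travel":[0,0,5],"roll":0},{"travel":[0,0,15],"roll":0},{"travel":[0,0,35],"roll":0},{"travel":[0,0,65],"roll":0},{"travel":[0,0,95],"roll":0},{"travel":[0,0,115],"roll":0},{"travel":[0,0,120],"roll":0},{"travel":[0,0,120],"roll":0}]'
python3 -m handwheel '[{"travel":[1,-15,0],"roll":-3},{"travel":[3,-48,0],"roll":-7},{"travel":[5,-94,0],"roll":-11},{"travel":[7,-140,0],"roll":-15},{"travel":[10,-186,0],"roll":-19},{"travel":[13,-232,0],"roll":-23},{"travel":[15,-275,0],"roll":-24},{"travel":[17.5,-305,0],"roll":-24}]'
python3 -m handwheel '[{"travel":[0,-13,-5],"roll":0},{"travel":[0,-15.5,-25],"roll":0},{"travel":[0,-15.5,-45],"roll":0},{"travel":[0,-15.5,-62],"roll":0},{"travel":[0,-15.5,-70],"roll":0},{"travel":[0,-15.5,-70],"roll":0},{"travel":[0,-15.5,-70],"roll":0}]'
python3 - <<'E'
from h import *
import pickle
p,im=snap("wrist","pics/w10.png"); pickle.dump(p,open("w10.pkl","wb")); t=env.state()['eef_pos'];print(t,np.degrees(np.arctan2(-p['world_from_camera'][0,0],p['world_from_camera'][1,0])))
U=np.array([-p['world_from_camera'][1,0],p['world_from_camera'][0,0]]);g=np.r_[t[:2]+U*25,9]
under(p,im,proj(p,g,True),70,0,t[:2],(0,110,25))
E
```

```text
t: 22.2
eef_pos: [450.8, 74.1, 176.0]
tcp_rot: [0.222, 1.569, 0.087]
ft_force: [-0.3, -0.2, -2.1]
opening: 0.568
t: 23.0
eef_pos: [467.6, -233.4, 173.9]
tcp_rot: [-3.14, 1.569, 2.587]
ft_force: [0.9, 0.1, -2.1]
opening: 0.569
t: 23.7
eef_pos: [468.4, -246.2, 105.5]
tcp_rot: [2.763, 1.57, 2.209]
ft_force: [0.5, -0.0, -1.7]
opening: 0.567
[ 468.5901173  -246.32749131  105.90341895] -31.6714356893446
left,right,width -34.4 34.1 68.5 centre x -0.2 far 36.4 centre u 1.4
world centre [ 467.32857878 -245.73715372]
```

View pics/w10.png

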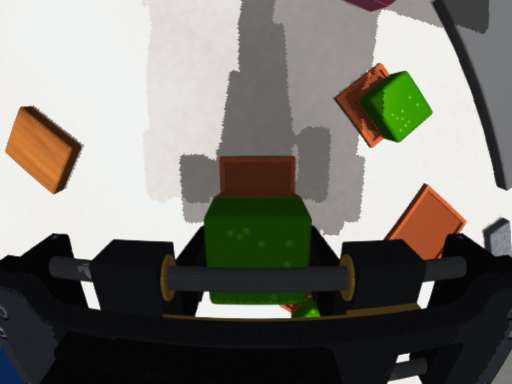

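The large saucer is square under the pot (columns 220–296, far edge row 157), with a residual of about 1 mm. Correcting and lowering.

```bash
python3 -m handwheel '[{"travel":[-1,0.5,-12],"roll":0},{"travel":[-1,0.5,-34],"roll":0},{"travel":[-1,0.5,-54],"roll":0},{"travel":[-1,0.5,-64],"roll":0},{"travel":[-1,0.5,-67],"roll":0},{"travel":[-1,0.5,-67],"roll":0},{"travel":[-1,0.5,-67],"roll":0}]'
python3 -m handwheel '[{"travel":[0,0,-0.5],"roll":0},{"travel":[0,0,-1],"roll":0},{"travel":[0,0,-1],"roll":0},{"travel":[0,0,-1],"roll":0}]'
```

```text
t: 24.45
eef_pos: [467.7, -246.2, 39.0]
tcp_rot: [0.021, 1.57, -0.533]
ft_force: [0.1, 0.1, -1.9]
opening: 0.565
t: 24.85
eef_pos: [467.4, -246.0, 37.6]
tcp_rot: [0.242, 1.57, -0.311]
ft_force: [0.3, 0.9, 0.3]
opening: 0.566
```

```bash
python3 -m handwheel '[{"travel":[0,0,-0.3],"roll":0},{"travel":[0,0,-0.5],"roll":0},{"travel":[0,0,-0.5],"roll":0},{"travel":[0,0,-0.5],"roll":0}]'
```

```text
t: 25.25
eef_pos: [467.5, -246.1, 37.6]
tcp_rot: [0.041, 1.57, -0.513]
ft_force: [-1.6, 0.2, 8.4]
opening: 0.567
```

Contact (8 N). Releasing and checking.

```bash
python3 -m handwheel '[{"travel":[0,0,0.4],"roll":0},{"travel":[0,0,0.4],"roll":0},{"travel":[0,0,0.4],"roll":0},{"travel":[0,0,0.4],"roll":0},{"travel":[0,0,0.4],"roll":0},{"travel":[0,0,0.4],"roll":0}]' -1
python3 -m handwheel '[{"travel":[0,0,5],"roll":0},{"travel":[0,0,20],"roll":0},{"travel":[0,0,50],"roll":0},{"travel":[0,0,90],"roll":0},{"travel":[0,0,130],"roll":0},{"travel":[0,0,155],"roll":0},{"travel":[0,0,165],"roll":0},{"travel":[0,0,165],"roll":0}]'
python3 - <<'E'
from h import *
import pickle
p,im=snap("wrist","pics/w11.png"); pickle.dump(p,open("w11.pkl","wb")); print(env.state()['eef_pos'])
g=(467.4,-246); check(p,im,g,74,54,70)
u,v=proj(p,(*g,20),True).astype(int); cv2.imwrite("pics/w11z.png",cv2.resize(im[v-45:v+45,u-60:u+60],None,fx=6,fy=6,interpolation=cv2.INTER_CUBIC))
print(u,v)
for r in range(v-35,v+45): print(r, im[r,u-6:u+6,1:].mean(0).round().astype(int).tolist(),end=' ')
for z,h in ((74,27),(39,27),(9,35),(4,30)):
  T=np.array(g); X=p['world_from_camera'][:2,0];U=np.array([-X[1],X[0]])
  print(z,h,"far row",proj(p,np.r_[T+U*h,z],True).round(1),"near",proj(p,np.r_[T-U*h,z],True).round(1))
E
```

```text
t: 25.85
eef_pos: [467.3, -246.0, 37.3]
tcp_rot: [2.34, 1.571, 1.786]
ft_force: [-0.3, -0.5, -0.3]
opening: 0.981
t: 26.65
eef_pos: [467.6, -246.1, 203.2]
tcp_rot: [-0.008, 1.569, -0.561]
ft_force: [-0.1, 0.2, -0.5]
opening: 0.999
[ 467.14215949 -245.83619247  201.95626219]
pot (465.1, -244.8) (53.3, 54.4) -31.7 (array([ 465.9, -245.1]), array([52.5, 52.3], dtype=float32), -31.1, array([-0. ,  0.1,  1.2,  1. ], dtype=float32))
saucer yaw -31.7 width 69.3 centre in tool x,u [ 0.3 -0.5] world [ 468. -246.]  pot x,u -0.0 1.7
257 173
138 [72, 75] 139 [72, 75] 140 [72, 75] 141 [73, 75] 142 [72, 75] 143 [71, 74] 144 [59, 66] 145 [32, 55] 146 [27, 60] 147 [26, 59] 148 [25, 57] 149 [24, 52] 150 [21, 47] 151 [21, 47] 152 [21, 46] 153 [21, 46] 154 [22, 39] 155 [25, 23] 156 [28, 12] 157 [29, 9] 158 [29, 10] 159 [32, 10] 160 [36, 11] 161 [39, 13] 162 [40, 14] 163 [40, 14] 164 [41, 14] 165 [41, 14] 166 [43, 16] 167 [43, 16] 168 [42, 15] 169 [41, 15] 170 [40, 14] 171 [41, 15] 172 [42, 15] 173 [44, 16] 174 [42, 15] 175 [40, 14] 176 [40, 13] 177 [39, 13] 178 [39, 13] 179 [40, 14] 180 [39, 13] 181 [40, 13] 182 [39, 13] 183 [40, 13] 184 [40, 13] 185 [40, 13] 186 [42, 15] 187 [51, 19] 188 [59, 23] 189 [62, 24] 190 [62, 25] 191 [62, 24] 192 [62, 24] 193 [62, 24] 194 [62, 23] 195 [61, 24] 196 [61, 24] 197 [61, 23] 198 [61, 23] 199 [61, 23] 200 [60, 23] 201 [60, 22] 202 [60, 22] 203 [61, 23] 204 [60, 23] 205 [60, 23] 206 [60, 23] 207 [58, 22] 208 [76, 58] 209 [176, 174] 210 [197, 196] 211 [198, 198] 212 [198, 198] 213 [197, 198] 214 [197, 198] 215 [197, 198] 216 [196, 198] 217 [197, 198] 74 27 far row [257.3 159.3] near [257.3 209.5]
39 27 far row [257.2 154.2] near [257.2 199.8]
9 35 far row [257.2 144.2] near [257.2 198.8]
4 30 far row [257.2 147.7] near [257.2 194. ]
```

View pics/w11z.png

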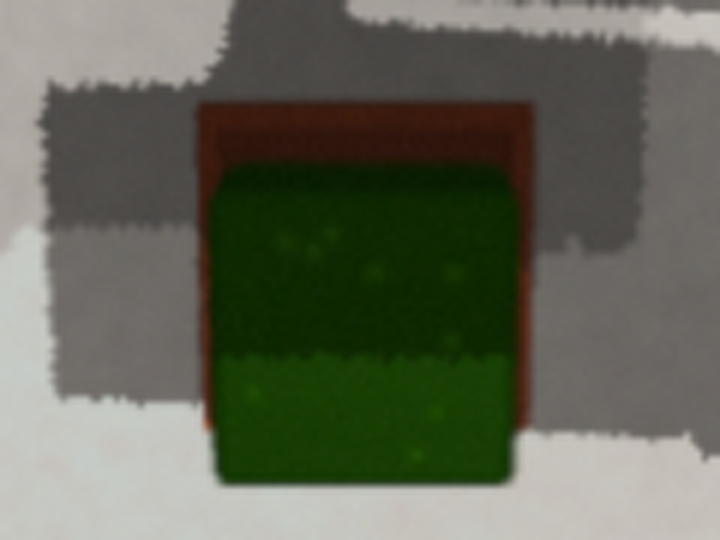

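The large pot is centred within 1 mm and square. Now the largest.

```bash
python3 -m handwheel '[{"travel":[0,15,0],"roll":3},{"travel":[-1,48,0],"roll":8},{"travel":[-2,96,0],"roll":13},{"travel":[-4,144,0],"roll":18},{"travel":[-5,192,0],"roll":23},{"travel":[-7,240,0],"roll":28},{"travel":[-8,288,0],"roll":31.2},{"travel":[-10,336,0],"roll":31.2}]' -1
python3 -m handwheel '[{"travel":[-1,48,0],"roll":0},{"travel":[-3,96,0],"roll":0},{"travel":[-5,144,0],"roll":0},{"travel":[-6,190,0],"roll":0},{"travel":[-7,220,-15],"roll":0},{"travel":[-7,231,-35],"roll":0},{"travel":[-7,231,-40],"roll":0},{"travel":[-7,231,-40],"roll":0}]'
python3 - <<'E'
from h import *
import pickle
p,im=snap("wrist","pics/w12.png"); pickle.dump(p,open("w12.pkl","wb")); print(env.state()['eef_pos'],np.degrees(np.arctan2(-p['world_from_camera'][0,0],p['world_from_camera'][1,0])))
hsv=cv2.cvtColor(im,cv2.COLOR_BGR2HSV)
T=np.array((450.4,321.4));g=proj(p,(*T,104),True)
for t in (34,45):
    c,w,a,P=fit(p,cv2.inRange(hsv,(35,120,t),(85,255,255)),g,104); print(t,c,w,a,edges(P,c,32.5,a))
u,v=g.astype(int)
for r in range(v-45,v+50): print(r, im[r,u-6:u+6,1].mean().round().astype(int),end=' ')
for z,h in ((104,32.5),(63,32.5)):
  X=p['world_from_camera'][:2,0];U=np.array([-X[1],X[0]])
  print(z,h,"far row",proj(p,np.r_[T+U*h,z],True).round(1),"near",proj(p,np.r_[T-U*h,z],True).round(1))
E
```

```text
t: 27.5
eef_pos: [455.9, 92.6, 201.1]
tcp_rot: [3.13, 1.568, 3.126]
ft_force: [1.1, 0.2, -0.2]
opening: 1.001
t: 28.3
eef_pos: [449.1, 320.7, 160.8]
tcp_rot: [-2.632, 1.567, -2.64]
ft_force: [0.4, 0.4, 0.6]
opening: 0.998
[449.7963647  320.4771414  161.85458257] -0.3845108955564562
34 (445.8, 322.0) (64.4, 70.0) -1.0 (array([446., 322.]), array([69.1, 63.6], dtype=float32), -0.7, array([-0.3,  0.7,  0.3,  0.7], dtype=float32))
45 (448.8, 322.0) (64.4, 63.8) -0.6 (array([448.9, 322.1]), array([63.2, 63.3], dtype=float32), -1.3, array([-0.7, -1. , -0.5, -0.5], dtype=float32))
164 39 165 39 166 39 167 39 168 40 169 45 170 49 171 52 172 53 173 54 174 54 175 54 176 56 177 58 178 58 179 57 180 55 181 54 182 53 183 53 184 53 185 53 186 53 187 53 188 53 189 53 190 53 191 53 192 53 193 53 194 53 195 53 196 53 197 54 198 54 199 54 200 54 201 56 202 55 203 54 204 54 205 53 206 53 207 53 208 53 209 53 210 53 211 52 212 52 213 52 214 52 215 52 216 55 217 74 218 79 219 79 220 79 221 80 222 79 223 79 224 81 225 82 226 81 227 79 228 79 229 78 230 79 231 79 232 82 233 81 234 80 235 78 236 77 237 78 238 77 239 77 240 77 241 77 242 74 243 67 244 62 245 63 246 62 247 63 248 64 249 73 250 81 251 96 252 117 253 126 254 126 255 126 256 126 257 126 258 126 104 32.5 far row [258.3 169.8] near [258.2 245.8]
63 32.5 far row [258.2 161.1] near [258.2 227.4]
```

View pics/w12.png

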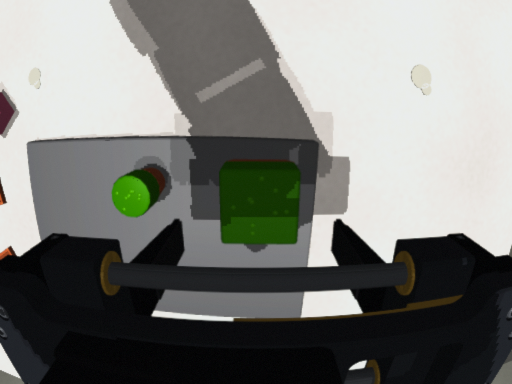

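The largest pot at (259,203) is measured at (449.2,322), yaw −0.8°. Gripping.

```bash
python3 -m handwheel '[{"travel":[-0.4,1.4,-10],"roll":-0.4},{"travel":[-0.4,1.4,-40],"roll":-0.4},{"travel":[-0.4,1.4,-70],"roll":-0.4},{"travel":[-0.4,1.4,-91],"roll":-0.4},{"travel":[-0.4,1.4,-97.5],"roll":-0.4},{"travel":[-0.4,1.4,-97.5],"roll":-0.4}]' -1
python3 -m handwheel '[{"travel":[0,0,0],"roll":0},{"travel":[0,0,0],"roll":0},{"travel":[0,0,0],"roll":0},{"travel":[0,0,0],"roll":0},{"travel":[0,0,0],"roll":0},{"travel":[0,0,0],"roll":0},{"travel":[0,0,0],"roll":0},{"travel":[0,0,0],"roll":0}]' 1
python3 -m handwheel '[{"travel":[0,0,0],"roll":0},{"travel":[0,0,0],"roll":0}]'
```

```text
t: 28.95
eef_pos: [450.0, 321.9, 64.5]
tcp_rot: [-2.707, 1.57, -2.724]
ft_force: [1.0, -0.3, 0.6]
opening: 0.997
t: 29.75
eef_pos: [450.1, 322.5, 65.3]
tcp_rot: [0.615, 1.57, 0.6]
ft_force: [-1.2, -1.0, 5.7]
opening: 0.681
t: 29.95
eef_pos: [450.1, 322.5, 65.3]
tcp_rot: [0.596, 1.57, 0.58]
ft_force: [-0.9, -0.9, 5.8]
opening: 0.684
```

Largest held (65 mm).

```bash
python3 -m handwheel '[{"travel":[0,0,5],"roll":0},{"travel":[0,0,15],"roll":0},{"travel":[0,0,35],"roll":0},{"travel":[0,0,65],"roll":0},{"travel":[0,0,95],"roll":0},{"travel":[0,0,112],"roll":0},{"travel":[0,0,116],"roll":0},{"travel":[0,0,116],"roll":0}]'
python3 -m handwheel '[{"travel":[5,-14,0],"roll":3},{"travel":[16,-44,0],"roll":7},{"travel":[32,-88,0],"roll":11},{"travel":[48,-132,0],"roll":15},{"travel":[64,-177,0],"roll":19},{"travel":[80,-222,0],"roll":23},{"travel":[96,-267,0],"roll":26},{"travel":[112,-312,0],"roll":26}]'
python3 -m handwheel '[{"travel":[16,-44,0],"roll":0},{"travel":[31,-84,0],"roll":0},{"travel":[40,-110,0],"roll":0},{"travel":[43.5,-119.5,-10],"roll":0},{"travel":[43.5,-119.5,-30],"roll":0},{"travel":[43.5,-119.5,-50],"roll":0},{"travel":[43.5,-119.5,-60],"roll":0},{"travel":[43.5,-119.5,-60],"roll":0}]'
python3 - <<'E'
from h import *
import pickle
p,im=snap("wrist","pics/w13.png"); pickle.dump(p,open("w13.pkl","wb")); t=env.state()['eef_pos'];print(t,np.degrees(np.arctan2(-p['world_from_camera'][0,0],p['world_from_camera'][1,0])))
U=np.array([-p['world_from_camera'][1,0],p['world_from_camera'][0,0]]);g=np.r_[t[:2]+U*30,9]
under(p,im,proj(p,g,True),81,0,t[:2],(0,110,25))
E
```

```text
t: 30.75
eef_pos: [449.9, 322.4, 181.3]
tcp_rot: [0.632, 1.57, 0.616]
ft_force: [0.4, -0.2, -2.3]
opening: 0.683
t: 31.55
eef_pos: [561.8, 8.5, 179.5]
tcp_rot: [2.549, 1.569, 2.989]
ft_force: [0.3, -0.1, -1.7]
opening: 0.684
t: 32.35
eef_pos: [604.4, -108.2, 118.7]
tcp_rot: [2.384, 1.567, 2.822]
ft_force: [0.5, 0.4, -1.9]
opening: 0.68
[ 605.07768039 -108.39025482  120.01607568] 25.138109615277425
left,right,width -41.0 38.3 79.3 centre x -1.3 far 39.8 centre u -0.7
world centre [ 606.2412778  -109.32191313]
```

View pics/w13.png

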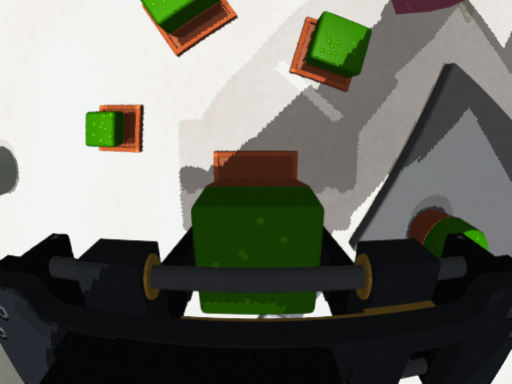

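The largest saucer (columns 214–298, far edge row 152) sits about (+1.3,−0.9) mm off the TCP. Correcting and lowering.

```bash
python3 -m handwheel '[{"travel":[1.3,-0.9,-12],"roll":0.3},{"travel":[1.3,-0.9,-36],"roll":0.3},{"travel":[1.3,-0.9,-57],"roll":0.3},{"travel":[1.3,-0.9,-68],"roll":0.3},{"travel":[1.3,-0.9,-71],"roll":0.3},{"travel":[1.3,-0.9,-71],"roll":0.3},{"travel":[1.3,-0.9,-71],"roll":0.3}]'
python3 -m handwheel '[{"travel":[0,0,-0.4],"roll":0},{"travel":[0,0,-0.8],"roll":0},{"travel":[0,0,-0.8],"roll":0},{"travel":[0,0,-0.8],"roll":0}]'
```

```text
t: 33.1
eef_pos: [607.3, -110.1, 50.8]
tcp_rot: [-0.689, 1.569, -0.246]
ft_force: [0.0, -0.3, -2.3]
opening: 0.685
t: 33.5
eef_pos: [606.8, -110.0, 49.2]
tcp_rot: [-0.35, 1.571, 0.093]
ft_force: [-0.1, -0.4, -1.6]
opening: 0.681
```

```bash
python3 -m handwheel '[{"travel":[-0.4,0.7,-0.5],"roll":0},{"travel":[-0.4,0.7,-1.3],"roll":0},{"travel":[-0.4,0.7,-1.3],"roll":0},{"travel":[-0.4,0.7,-1.3],"roll":0}]'
python3 -m handwheel '[{"travel":[0,0,-0.3],"roll":0},{"travel":[0,0,-0.6],"roll":0},{"travel":[0,0,-0.6],"roll":0},{"travel":[0,0,-0.6],"roll":0}]'
```

```text
t: 33.9
eef_pos: [606.3, -109.3, 47.7]
tcp_rot: [2.029, 1.571, 2.472]
ft_force: [0.2, -0.0, -2.9]
opening: 0.681
t: 34.3
eef_pos: [606.4, -109.3, 47.3]
tcp_rot: [-0.076, 1.571, 0.367]
ft_force: [-1.8, -1.6, 1.3]
opening: 0.681
```

```bash
python3 -m handwheel '[{"travel":[0,0,-0.3],"roll":0},{"travel":[0,0,-0.4],"roll":0},{"travel":[0,0,-0.4],"roll":0},{"travel":[0,0,-0.4],"roll":0}]'
```

```text
t: 34.7
eef_pos: [606.4, -109.3, 47.3]
tcp_rot: [-0.5, 1.57, -0.057]
ft_force: [-3.2, -0.4, 6.6]
opening: 0.683
```

Contact. Releasing and checking.

```bash
python3 -m handwheel '[{"travel":[0,0,0.3],"roll":0},{"travel":[0,0,0.3],"roll":0},{"travel":[0,0,0.3],"roll":0},{"travel":[0,0,0.3],"roll":0},{"travel":[0,0,0.3],"roll":0},{"travel":[0,0,0.3],"roll":0}]' -1
python3 -m handwheel '[{"travel":[0,0,5],"roll":0},{"travel":[0,0,20],"roll":0},{"travel":[0,0,50],"roll":0},{"travel":[0,0,90],"roll":0},{"travel":[0,0,130],"roll":0},{"travel":[0,0,165],"roll":0},{"travel":[0,0,190],"roll":0},{"travel":[0,0,200],"roll":0}]'
python3 -m handwheel '[{"travel":[0,0,0],"roll":0},{"travel":[0,0,0],"roll":0}]'
python3 - <<'E'
from h import *
import pickle
p,im=snap("wrist","pics/w14.png"); pickle.dump(p,open("w14.pkl","wb")); print(env.state()['eef_pos'])
g=(606.4,-109.3); check(p,im,g,86,65,81)
u,v=proj(p,(*g,20),True).astype(int); cv2.imwrite("pics/w14z.png",cv2.resize(im[v-45:v+45,u-60:u+60],None,fx=6,fy=6,interpolation=cv2.INTER_CUBIC))
print(u,v)
for r in range(v-40,v+50): print(r, im[r,u-6:u+6,1:].mean(0).round().astype(int).tolist(),end=' ')
for z,h in ((86,32.5),(45,32.5),(9,40.5),(4,35.5)):
  T=np.array(g); X=p['world_from_camera'][:2,0];U=np.array([-X[1],X[0]])
  print(z,h,"far row",proj(p,np.r_[T+U*h,z],True).round(1),"near",proj(p,np.r_[T-U*h,z],True).round(1))
E
```

```text
t: 35.3
eef_pos: [606.3, -109.3, 47.0]
tcp_rot: [1.817, 1.571, 2.26]
ft_force: [0.2, -0.4, -1.3]
opening: 0.997
t: 36.1
eef_pos: [606.9, -109.4, 251.0]
tcp_rot: [-0.721, 1.566, -0.278]
ft_force: [0.2, -1.6, -1.5]
opening: 0.998
t: 36.3
eef_pos: [605.9, -109.1, 246.1]
tcp_rot: [2.368, 1.569, 2.811]
ft_force: [-0.0, -0.3, -0.4]
opening: 0.999
[ 605.84607661 -109.1194178   245.67963213]
pot (603.2, -110.8) (67.6, 64.6) 25.4 (array([ 603.7, -110.7]), array([66.5, 63.2], dtype=float32), 26.0, array([0. , 0.3, 1.2, 0.7], dtype=float32))
saucer yaw 25.4 width 78.8 centre in tool x,u [-0.  0.] world [ 606.4 -109.4]  pot x,u -0.1 3.0
256 168
128 [179, 185] 129 [179, 185] 130 [179, 185] 131 [176, 182] 132 [169, 176] 133 [167, 172] 134 [153, 158] 135 [138, 143] 136 [128, 132] 137 [105, 111] 138 [50, 72] 139 [33, 73] 140 [32, 72] 141 [28, 62] 142 [23, 51] 143 [23, 51] 144 [23, 51] 145 [24, 50] 146 [25, 42] 147 [29, 24] 148 [31, 12] 149 [32, 11] 150 [33, 11] 151 [37, 13] 152 [41, 14] 153 [44, 15] 154 [45, 16] 155 [45, 16] 156 [46, 17] 157 [47, 17] 158 [46, 17] 159 [44, 16] 160 [44, 16] 161 [44, 1
[... 248 characters left out ...]
] 181 [68, 28] 182 [68, 28] 183 [68, 28] 184 [68, 27] 185 [68, 28] 186 [68, 27] 187 [68, 27] 188 [68, 27] 189 [68, 27] 190 [69, 28] 191 [70, 28] 192 [68, 28] 193 [68, 26] 194 [68, 27] 195 [67, 26] 196 [69, 27] 197 [68, 27] 198 [67, 26] 199 [66, 26] 200 [66, 26] 201 [66, 26] 202 [66, 25] 203 [65, 25] 204 [65, 31] 205 [93, 76] 206 [136, 135] 207 [159, 160] 208 [173, 175] 209 [178, 180] 210 [190, 192] 211 [202, 204] 212 [202, 204] 213 [206, 208] 214 [208, 210] 215 [208, 210] 216 [208, 210] 217 [207, 210] 86 32.5 far row [256.8 150.9] near [256.8 206.3]
45 32.5 far row [256.9 146.5] near [256.9 196.4]
9 40.5 far row [256.9 137.7] near [256.9 194.6]
4 35.5 far row [256.9 140.9] near [256.9 190.3]
```

View pics/w14z.png

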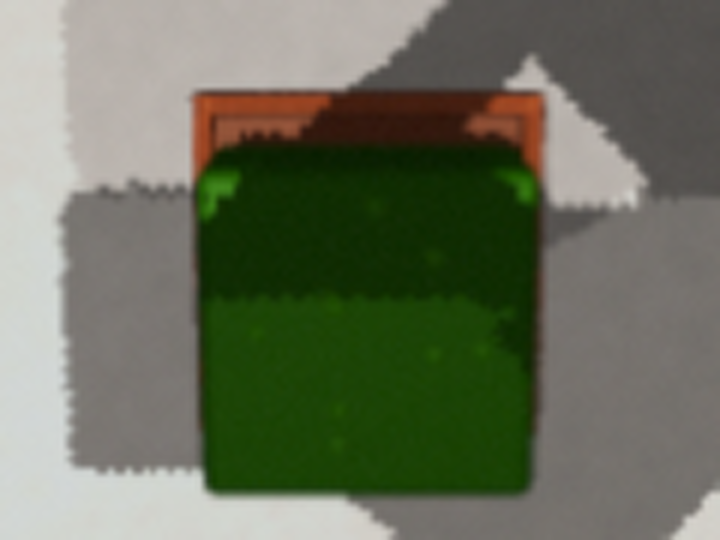

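View pics/w14.png

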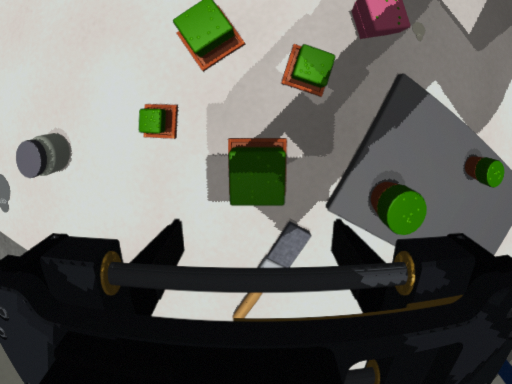

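The largest pot is centred within about 1 mm and square (rim edge 137.6 against 137.7 predicted, collar 146.3 against 146.5). I'll take a last overview before handing in.

```bash
python3 - <<'E'
from h import *
p,im=snap("side","pics/side15.png"); cv2.imwrite("pics/side15z.png",cv2.resize(im[100:340,150:450],None,fx=2.5,fy=2.5,interpolation=cv2.INTER_CUBIC))
print(env.state()['eef_pos'],env.state()['t'])
E
```

```text
[ 605.87108089 -109.15112434  245.56438257] 36.4
```

View pics/side15z.png

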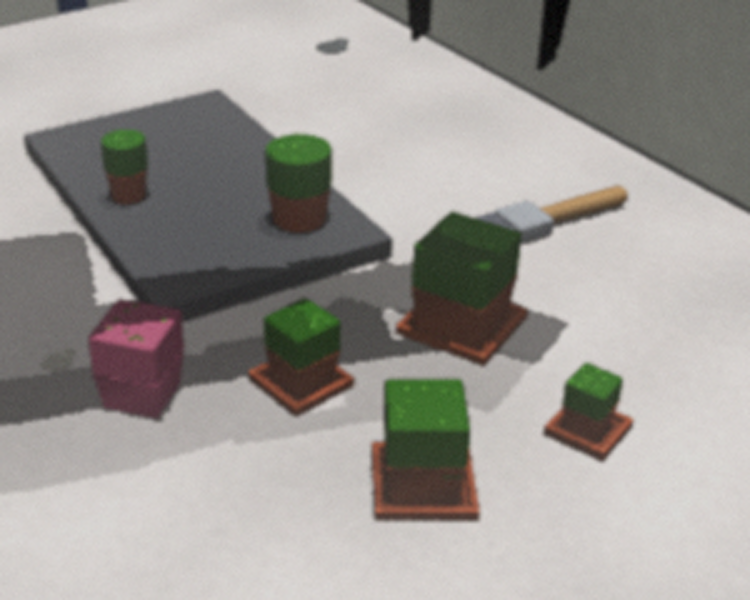

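The side view shows all four pots upright in their own saucers, and the round planters and the pink look-alike undisturbed. Handing in.

```bash
python3 -c "
from cell import env, optics, job
print(job.job_done())"
```

```text
the job is handed in; nothing more can be done
None
```

All four square planters are on their own saucers, placed in order from smallest to largest. Each was lowered to a light contact (about 6–12 N) before release. I handed in at 36.4 s with the gripper open and clear, about 245 mm above the table.

- **Last checks:** The wrist and side views show every planter upright and square to its rim. Small, large and largest are centred to about 1 mm. The medium one is about 1.3 mm off centre, and I left it. The round planters are standing on the board, and the pink look-alike was not touched.
- **Disagreements:** The fixed scene camera put things 3–7 mm off in x compared with the wrist and side cameras, so I positioned by those two. The automatic centring check after release read up to about 3 mm off on the small and largest planters, because it counted part of the collar's far side as top. For all four I relied on the edge positions in the pictures instead.

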